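# Load the column balance rail left and right

### The job

Hang the three column carriers on the pivoting rail by their hooks, one at a time and alternately: first the blue one on the right arm, then the heavy red one on the left arm, then the green one on the right arm, inboard of the blue. With each one hooked over the rail, slide it outward along the rail until you feel it press lightly against the orange bumper of the end stop (the green one: against the blue carrier), then let go and let the rail carry it before fetching the next. Be gentle: push on rail, stops and carriers with no more than about 15 N, never let the rail tip beyond 11 degrees, leave everything else where it is, and finish with all three hanging freely side by side and the rail level.

Things in the scene. Friction and masses are not known exactly. Their poses are not given: they have to be found in the camera images.
- blue_tab (a point): blue column carrier (blue hook, white block with steel columns; 156 mm tall, about 0.15 kg): point in its grip tab, on the centre line, 134 mm above its bottom, 38 mm above the hook arm's underside, 28 mm above the arm's top. The tab is 16 (x) x 30 (y) x 50 mm: grasp it across the 16 mm. The hook's open side looks to +x (away from the robot), y runs along the rail when hung
- red_tab (a point): the same point of the red carrier: red hook, bare steel block, same shape and sizes, about 0.26 kg (1.7 times as heavy)
- green_tab (a point): the same point of the green carrier: green hook, white block, same shape and sizes, about 0.15 kg
- blue_seat (a point): centre of the underside of the blue carrier's hook arm, the face that rests on the rail. Arm 36 (x) x 44 (y) x 10 mm, the carrier's widest part along the rail; on its +x edge a lip hangs 10 mm down, on its -x edge a 6 mm spine goes down to the block, leaving a channel 24 mm wide for the rail
- red_seat (a point): the same on the red carrier
- green_seat (a point): the same on the green carrier
- blue: the blue carrier, standing upright at first, origin at the centre of its underside; block at the bottom 40 (x) x 36 (y) x 50 mm; hook arm's underside 96 mm up; between lip and block the mouth, open to +x, is 36 mm high: the rail enters there from the side, then the carrier is lowered onto it
- red: the red carrier, likewise
- green: the green carrier, likewise
- stand: white fixed stand (base 100 x 100 x 12 mm, post 30 x 26 mm), origin under its centre on the table, x across the rail pointing away from the robot, y along the rail to the robot's left; the rail's pivot axis runs along x, 175 mm above the table
- rail (a joint): tilt of the rail, rad: 0 level, positive = left (+y) end up, right end down; ends at +-0.3. A spring (1.65 N m/rad) centres it, well damped (settles in about 1 s). One light carrier alone tips it about 0.15 rad, which is fine; the red one alone, or both light ones alone, beyond 0.20 rad (11.5 degrees), which is too far
- rail_top (a point): middle of the rail's top face, 5 mm over the pivot axis, axes turn with the rail: y along it to the left. Aluminium flat bar 16 mm wide (x), 10 mm thick, 450 mm long
- stop_left: black stop block 34 x 30 x 34 mm, fixed near the rail's left end: centre 210 mm, inner face 195 mm from the pivot. From that face an orange bumper (22 mm wide, 2 to 16 mm above the rail's top) sticks out towards the pivot by 1 to 17 mm; how far differs every time and on each side, is not reported and must be felt; its rubber face yields about 1 mm per 3 N, up to 5 mm
- stop_right: blue stop block near the rail's right (-y) end, likewise, with its own orange bumper (1 to 17 mm out, to be felt)
- solvent_amber: bystander: amber bottle, 70 x 150 mm, origin under its centre
- solvent_clear: bystander: clear bottle, 70 x 150 mm
- beaker: bystander: clear beaker, 60 x 70 mm
- wrench: bystander: wrench 140 mm long, lying flat
- vial_tray: bystander: blue tray of vials, 90 x 120 x 44 mm
- cap_jar: bystander: small white jar, 44 x 45 mm
- pipette_tip_box: bystander: grey and green box 60 x 90 x 59 mm
Mind the look-alikes: they are no part of the job. What is shaped like the green but brown, purple or yellow is not meant.

How it is judged (in metres and radians):
On the way, in this order (a step that is already met when the one before it is completed fails the run):
1. the blue carrier, hooked over the right arm, is pressed (over 1 N) against the right stop's bumper (contact force between blue and stop_right above 1 N and z of blue_seat in the frame of rail_top between -0.006 and 0.012 m and x of blue_seat in the frame of rail_top between -0.012 and 0.012 m and y of blue_seat in the frame of rail_top between -0.176 and -0.148 m), for 0.1 s.
2. the blue carrier hangs released on the right arm and tips the rail to the right (z of blue_seat in the frame of rail_top between -0.006 and 0.012 m and x of blue_seat in the frame of rail_top between -0.012 and 0.012 m and y of blue_seat in the frame of rail_top between -0.176 and -0.148 m and contact force between the fingers and blue below 0.05 N and value of joint rail above 0.08 rad), for 0.2 s.
3. the red carrier, hooked over the left arm, is pressed (over 1 N) against the left stop's bumper (contact force between red and stop_left above 1 N and z of red_seat in the frame of rail_top between -0.006 and 0.012 m and x of red_seat in the frame of rail_top between -0.012 and 0.012 m and y of red_seat in the frame of rail_top between 0.148 and 0.176 m and z of blue_seat in the frame of rail_top between -0.006 and 0.012 m and x of blue_seat in the frame of rail_top between -0.012 and 0.012 m and y of blue_seat in the frame of rail_top between -0.176 and -0.148 m), for 0.1 s.
4. the red carrier hangs released on the left arm and tips the rail to the left (z of red_seat in the frame of rail_top between -0.006 and 0.012 m and x of red_seat in the frame of rail_top between -0.012 and 0.012 m and y of red_seat in the frame of rail_top between 0.148 and 0.176 m and z of blue_seat in the frame of rail_top between -0.006 and 0.012 m and x of blue_seat in the frame of rail_top between -0.012 and 0.012 m and y of blue_seat in the frame of rail_top between -0.176 and -0.148 m and contact force between the fingers and red below 0.05 N and value of joint rail below -0.03 rad), for 0.2 s.
5. the green carrier, hooked over the right arm, is pressed (over 1 N) against the blue carrier (contact force between green and blue above 1 N and z of green_seat in the frame of rail_top between -0.006 and 0.012 m and x of green_seat in the frame of rail_top between -0.012 and 0.012 m and y of green_seat in the frame of rail_top between -0.132 and -0.1 m and z of blue_seat in the frame of rail_top between -0.006 and 0.012 m and x of blue_seat in the frame of rail_top between -0.012 and 0.012 m and y of blue_seat in the frame of rail_top between -0.176 and -0.148 m and z of red_seat in the frame of rail_top between -0.006 and 0.012 m and x of red_seat in the frame of rail_top between -0.012 and 0.012 m and y of red_seat in the frame of rail_top between 0.148 and 0.176 m), for 0.1 s.
At the end, for the whole second after the job is handed in: all hang released, at rest, hook seats on the rail top (-6 to +12 mm) within 12 mm of its centre line: blue (right) and red (left) 148 to 176 mm from the pivot, green (right) 100 to 132 mm and under 50 mm from blue, centre to centre; rail within 0.06 rad of level (z of blue_seat in the frame of rail_top between -0.006 and 0.012 m and x of blue_seat in the frame of rail_top between -0.012 and 0.012 m and y of blue_seat in the frame of rail_top between -0.176 and -0.148 m and z of red_seat in the frame of rail_top between -0.006 and 0.012 m and x of red_seat in the frame of rail_top between -0.012 and 0.012 m and y of red_seat in the frame of rail_top between 0.148 and 0.176 m and z of green_seat in the frame of rail_top between -0.006 and 0.012 m and x of green_seat in the frame of rail_top between -0.012 and 0.012 m and y of green_seat in the frame of rail_top between -0.132 and -0.1 m and distance between blue_seat and green_seat below 0.05 m and value of joint rail between -0.06 and 0.06 rad and velocity of joint rail between -0.12 and 0.12 rad/s and contact force between the fingers and blue below 0.05 N and contact force between the fingers and red below 0.05 N and contact force between the fingers and green below 0.05 N and linear speed of each of blue, red, green below 0.05 m/s); the robot touches nothing.
It fails at once if the rail tips beyond 0.20 rad (11.5 degrees) (value of joint rail above 0.2 rad or value of joint rail below -0.2 rad).
It fails at once if a carrier is pushed on the rail, its stops or the stand with more than 15 N (contact force between any of blue, red, green and stand above 15 N).
It fails at once if the carriers are pushed against each other with more than 15 N (contact force between any of green, red and blue above 15 N or contact force between green and red above 15 N).
It fails at once if the robot itself pushes the rail or the stand with more than 15 N (contact force between any of the fingers, the arm and stand above 15 N).
It fails at once if a bystander is moved by more than 20 mm (distance of any of solvent_amber, solvent_clear, beaker, wrench, vial_tray, cap_jar, pipette_tip_box from where it was at the start of the episode above 0.02 m).
It also fails if it takes over 72 s, if anything falls off the work surface, if the arm or the gripper's body presses on something with over 40 N, if the wrist force passes 120 N, or if a joint passes its speed limit or range.

### The arm

A 6-joint arm with a two-finger parallel gripper is mounted at the origin on the work surface. World frame = base frame: x ahead of the robot, y to its left, z up, the work surface at z = 0. Lengths are in mm, angles in degrees, forces in N, time in s.
With the tool pointing down it reaches from about 275 to 975 mm from the base axis. Payload 8.4 kg.
Tool frame: the origin (TCP) lies on the centre line of the jaws, within the pads' length; the fingertips stand 22 mm ahead of it and the grasp point (between the pads) lies 3 mm ahead of it; x points along the fingers, z is the direction in which the jaws open and shut, and the axes are right-handed (so a half turn about x gives the same grasp; the last joint's range is limited). The gripper opens to 92 mm and grips with 3 to 60 N. Pads are 20 mm wide; open, the fingers measure 128 mm over their backs; the gripper's body (75 mm by 189 mm) begins 69 mm behind the grasp point.
Start: joints at [66.211, 20.225, 93.587, -0, 66.188, -0.138], TCP at [250.734, 572.504, 236.583] pointing down, gripper open.
Joint ranges: [-150.9, 150.9], [-52.94, 120.26], [3.33, 152.33], [-74.26, 254.26], [0, 154.13], [-172.89, 172.89]. Speed limits (degrees/s): [127.2, 127.2, 159.86, 180, 180, 180].

### API

Orientations are given as [roll, pitch, yaw] about the fixed x, y, z axes, in that order (R = Rz(yaw) Ry(pitch) Rx(roll)).
In Python, from bench import env, vision gives the robot as it stands.
- The arm moves only by the tool apply_moves, never from a script. Its argument "moves" is a list of rows, each an object of numbers: "wx", "wy", "wz": the turn, a rotation vector about the tool's x, y, z in degrees; "dx", "dy", "dz": the shift along the tool's x, y, z in m; "gripper": the finger opening in m, from 0 to 0.0919. A call has 1 to 20 rows; each row is the pose to reach, as a shift and turn from the pose commanded when the call began, along the tool's axes at that moment; what a row does not reach only later rows make up. A row lasts 1/8 s, in which the tool goes at most 62.5 mm and 10.7 degrees, less where a joint would pass 70% of its speed; a pose out of reach is approached as far as the arm can. A call with a gripper value outside its range is refused whole. The fingers move at their own pace and stop on an object; "grip_force" is the grip in N (left out, the last holds). Time passes only in rows, so rows that repeat a pose let the fingers close. It gives the time, the measured TCP pose, the force and the opening at its end, in the units of the state.
- env.read_state(): the state, without advancing time (a new reading comes with each control period).
- vision.camera(name): name is "side" or "top" or "wrist"; returns a dict with "color" (384x512x3 uint8, blue, green, red), "fx", "fy", "cx", "cy" (pixels), "k1" (the pictures are not rectified: a ray, as slopes to the right and down, at radius r is drawn at 1 + k1 r^2 times it, then the intrinsics apply), "world_from_camera" (4x4, takes a point from camera to world coordinates); the wrist camera has in their place "mount" (4x4, takes a point from camera to tool coordinates, whose origin is the TCP and whose axes are the tool frame's). Camera axes: x right, y down, z forward; pixel columns grow to the right and rows downward; lengths in mm; the calibration is good to about 2 mm. A picture is of the moment at which its call begins: read the wrist's pose just before it. There is no depth.
- env.finish_job(): hands the job in, once; it reports no verdict.
The state is a dict: "clock": time; "q": joint angles; "joint_vel": joint speeds; "joint_efforts": joint torques, N m; "ee_pos": TCP position; "tool_rot": TCP orientation; "ft_force": force on the tool from outside, world axes, zero at the start; "torque": the same for the moment, N m; "gripper_width": opening from 0.0 (shut) to 1.0 (fully open).
Only numpy, scipy, OpenCV 4.12 (cv2) and the standard library are available. Lean on these libraries where they do the work, as an engineer would, in place of code of your own. Each camera call takes 0.05 s, during which the arm holds its last target. There are 200 camera calls.

## Working session

There is one attempt and no reset: what is moved stays moved. The work goes in short steps, Python scripts to look and compute and a tool call to move; the robot and the scene stay as the last step left them, time stands still between calls to the robot, and variables do not carry over. Pictures are saved under pics/ and viewed, about 8 in all and at most 12, crops included, and the job is handed in when it is done.

Besides the shell and the picture viewer there is one more tool, called in YAML: its name, and indented under it one key for each argument. apply_moves: Moves the arm, as the interface text tells. Its arguments: {"type":"object","properties":{"moves":{"type":"array"},"grip_force":{"type":"number"}},"required":["moves"]}

```bash
ls; mkdir -p pics
python3 - <<'E'
from bench import env, vision
import cv2, numpy as np
s=env.read_state(); print(s)
for n in ["side","top"]:
    c=vision.camera(n); cv2.imwrite(f"pics/{n}0.png",c["color"]); np.save(f"pics/{n}0.npy",c,allow_pickle=True)
    print(n,c["fx"],c["fy"],c["cx"],c["cy"],c["k1"]); print(np.round(c["world_from_camera"],3))
a=np.hstack([cv2.imread("pics/side0.png"),cv2.imread("pics/top0.png")])
E
```

```text
pics
{'clock': 0.0, 'q': array([ 6.62118896e+01,  2.02627773e+01,  9.36289888e+01,  8.67990016e-04,
        6.61893936e+01, -1.37449156e-01]), 'joint_vel': array([-0.03317645,  0.0589004 ,  0.03183729, -0.02388774,  0.02557418,
        0.05349792]), 'joint_efforts': array([ 6.06261910e-04, -5.93834102e+01, -3.34214580e+01,  6.96047070e-02,
        2.36697786e-02, -5.56921259e-05]), 'ee_pos': array([250.52726373, 572.07113173, 235.86117144]), 'tool_rot': array([ 179.30230621,   89.91883642, -114.34870602]), 'ft_force': array([ 0.11528403, -0.05361387, -0.96667744]), 'torque': array([ 0.06036741,  0.00315181, -0.01575947]), 'gripper_width': 0.9915438309788619}
side 480.97513962536186 480.97513962536186 251.98779531285717 190.88589949250738 -0.17780948578644928
[[ 9.690000e-01 -1.650000e-01  1.860000e-01  2.735200e+02]
 [-2.480000e-01 -5.800000e-01  7.760000e-01 -1.113234e+03]
 [-2.100000e-02 -7.980000e-01 -6.030000e-01  9.945260e+02]
 [ 0.000000e+00  0.000000e+00  0.000000e+00  1.000000e+00]]
top 476.3124831875857 476.3124831875857 253.6714847935946 193.48573071913728 0.03282108023854839
[[-8.000000e-03 -9.840000e-01  1.800000e-01  2.799700e+02]
 [-1.000000e+00  1.200000e-02  1.600000e-02 -2.696800e+01]
 [-1.800000e-02 -1.800000e-01 -9.840000e-01  1.596483e+03]
 [ 0.000000e+00  0.000000e+00  0.000000e+00  1.000000e+00]]
```

View pics/side0.png

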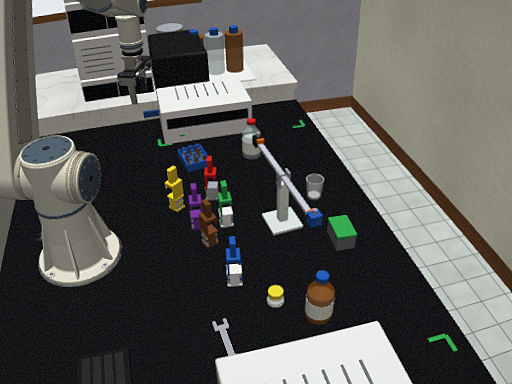

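View pics/top0.png

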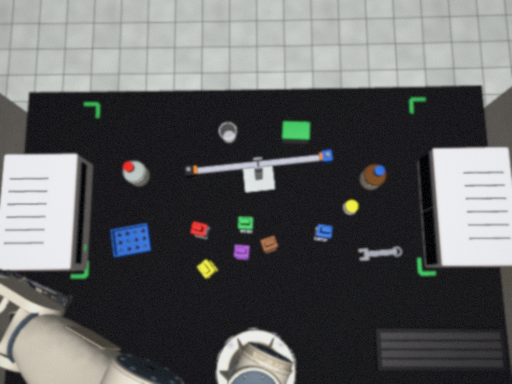

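```bash
cat > h.py <<'E'
import cv2, numpy as np
from scipy.spatial.transform import Rotation as R
from bench import env, vision
def rays(c,px,T=None):
    T=c["world_from_camera"] if T is None else T
    K=np.array([[c["fx"],0,c["cx"]],[0,c["fy"],c["cy"]],[0,0,1]])
    u=cv2.undistortPoints(np.array(px,float).reshape(-1,1,2),K,np.array([c["k1"],0,0,0.])).reshape(-1,2)
    return T[:3,3],np.c_[u,np.ones(len(u))]@T[:3,:3].T
def plane(c,px,z,T=None):
    o,d=rays(c,px,T); return o+d*((z-o[2])/d[:,2])[:,None]
def proj(c,P,T=None):
    T=c["world_from_camera"] if T is None else T
    q=(np.array(P,float).reshape(-1,3)-T[:3,3])@T[:3,:3]
    u=q[:,:2]/q[:,2:]; r=(u**2).sum(1)
    return u*(1+c["k1"]*r)[:,None]*c["fx"]+[c["cx"],c["cy"]]
def tri(a,pa,b,pb):
    (o1,d1),(o2,d2)=rays(a,[pa]),rays(b,[pb]); d1,d2=d1[0],d2[0]
    s=np.linalg.lstsq(np.c_[d1,-d2],o2-o1,rcond=None)[0]
    p,q=o1+s[0]*d1,o2+s[1]*d2; return (p+q)/2,np.linalg.norm(p-q)
H={"red":(0,8),"orange":(8,18),"yellow":(22,35),"green":(50,75),"blue":(100,125),"purple":(126,150)}
def blobs(img,col,amin=15,smin=130,vmin=50):
    h=cv2.cvtColor(img,cv2.COLOR_BGR2HSV); lo,hi=H[col]
    m=cv2.inRange(h,(lo,smin,vmin),(hi,255,255))
    if col=="red": m|=cv2.inRange(h,(172,smin,vmin),(180,255,255))
    n,l,s,c=cv2.connectedComponentsWithStats(m)
    return [(s[i],c[i],l==i) for i in range(1,n) if s[i,4]>=amin]
def load(n): return np.load(f"pics/{n}.npy",allow_pickle=True).item()
def shot(n,tag):
    s=env.read_state(); c=vision.camera(n)
    if n=="wrist":
        T=np.eye(4); T[:3,:3]=R.from_euler("xyz",s["tool_rot"],degrees=True).as_matrix(); T[:3,3]=s["ee_pos"]
        c["world_from_camera"]=T@c["mount"]
    np.save(f"pics/{tag}.npy",c,allow_pickle=True); cv2.imwrite(f"pics/{tag}.png",c["color"]); return c
E
python3 - <<'E'
from h import *
for n in ["side0","top0"]:
    c=load(n)
    for k in H:
        for s,ce,_ in blobs(c["color"],k):
            print(n,k,s,np.round(ce,1),np.round(plane(c,[ce],120)[0]))
c=vision.camera("wrist"); print(np.round(c["mount"],3),c["fx"],c["k1"])
a=cv2.resize(load("top0")["color"][115:290,175:345],None,fx=4,fy=4,interpolation=2)[:, :]
cv2.imwrite("pics/c1.png",cv2.resize(load("top0")["color"][130:280,180:340],None,fx=4,fy=4,interpolation=2)[:600])
E
```

```text
side0 red [247 118   9   7  58] [251.1 121.1] [647. 435. 120.]
side0 red [204 155  13  34 234] [209.3 170.2] [438. 157. 120.]
side0 orange [147   0  55   8 255] [168.9   2.4] [ 525. 2246.  120.]
side0 orange [ 33  13  34  11 215] [49.  17.9] [-295. 2262.  120.]
side0 orange [225  30  18  42 644] [233.7  51.1] [ 744. 1171.  120.]
side0 orange [198  34   5   9  24] [200.5  37. ] [ 617. 1442.  120.]
side0 orange [ 299   96  213  195 2940] [419.3 181.7] [1059.  -84.  120.]
side0 orange [256 138   9   6  45] [259.9 140.3] [643. 291. 120.]
side0 orange [196 147   4  10  16] [197.3 151.6] [418. 279. 120.]
side0 orange [185 156   4   8  15] [186.7 159.1] [377. 244. 120.]
side0 orange [199 199  20  49 444] [208.3 223. ] [389. -98. 120.]
side0 orange [307 280  28  27 569] [320.2 293.5] [ 598. -422.  120.]
side0 orange [306 315  25  10  75] [317.5 320.8] [ 565. -495.  120.]
side0 yellow [164 165  21  47 553] [174.1 187.9] [316.  93. 120.]
side0 yellow [268 284  16  16 205] [275.3 291.6] [ 498. -386.  120.]
side0 green [292 119  14   9  51] [299.3 124.4] [812. 361. 120.]
side0 green [157 139  16
[... 1629 characters left out ...]
reen [416 257  21  20 199] [423.6 269.1] [ 311. -516.  120.]
top0 green [ 70 263  20  17 150] [ 80.8 274.3] [305. 529. 120.]
top0 blue [321 148  13  16 130] [327.6 155.8] [ 669. -239.  120.]
top0 blue [374 164  12  12  94] [379.6 169.6] [ 622. -401.  120.]
top0 blue [ 109  222   44   36 1209] [130.3 239.8] [409. 382. 120.]
top0 blue [317 223  17  16 219] [324.6 230.4] [ 431. -221.  120.]
top0 purple [233 244  17  16 192] [241.  251.5] [369.  38. 120.]
[[-1.0000e-03 -2.6600e-01  9.6400e-01 -1.4874e+02]
 [ 1.0000e-03 -9.6400e-01 -2.6600e-01  7.4767e+01]
 [ 1.0000e+00  1.0000e-03  1.0000e-03 -1.2580e+00]
 [ 0.0000e+00  0.0000e+00  0.0000e+00  1.0000e+00]] 285.77068594165763 -0.06164281915221068
```

View pics/c1.png

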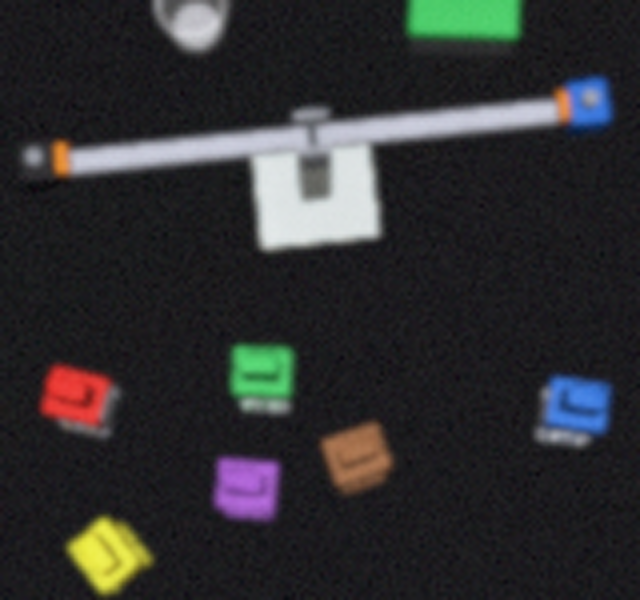

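```bash
cat >> h.py <<'E'
def rotm(s): return R.from_euler("xyz",s["tool_rot"],degrees=True)
def target(yaw,tilt=0,flip=1):
    # tool x down, tool z along carrier x at yaw (deg); tilt = right-hand turn about tool z (carrier x), deg
    y=np.radians(yaw); z=flip*np.array([np.cos(y),np.sin(y),0]); x=np.array([0,0,-1.]); 
    M=R.from_matrix(np.c_[x,np.cross(z,x),z])
    return R.from_rotvec(np.radians(tilt)*flip*z)*M
def delta(p,Rt,s=None):
    s=s or env.read_state(); R0=rotm(s)
    print("d(m)",np.round(R0.inv().apply(np.array(p)-s["ee_pos"])/1000,4),"w(deg)",np.round((R0.inv()*Rt).as_rotvec(degrees=True),2))
E
python3 - <<'E'
from h import *
s=env.read_state(); print(rotm(s).as_matrix().round(3), s["ft_force"])
c=load("top0")
for k,i in [("red",1),("green",3),("blue",3),("orange",3)]:
    b=blobs(c["color"],k)[i]
    p=np.argwhere(b[2])[:,::-1].astype(np.float32)
    w=plane(c,p,110)[:,:2].astype(np.float32); print(k,b[1],cv2.minAreaRect(w))
# rail: bright pixels along, fit
o=[ (194.6,169.2),(320,155.1)]
print(plane(c,o,189))
img=c["color"].astype(int); cs=[]
for u in list(range(204,245,3))+list(range(270,314,3)):
    vm=169.2-(u-194.6)*14.1/125.4
    r=np.arange(int(vm)-8,int(vm)+9); g=np.clip(img[r,u].sum(1)/3-60,0,None); cs.append((u,(g*r).sum()/g.sum()))
w=plane(c,cs,180); f=np.polyfit(w[:,1],w[:,0],1); print("rail x=f(y)",f,np.degrees(np.arctan(f[0])),np.std(w[:,0]-np.polyval(f,w[:,1])))
for y in (-200,0,200): print(y,np.polyval(f,y))
for fl in (1,-1):
    delta([430-10,-220,250],target(-6,0,fl))
E
```

```text
[[-0.    -0.916  0.401]
 [-0.001  0.401  0.916]
 [-1.    -0.    -0.001]] [-0.10047594  0.49434037  0.38555406]
red [197.73972603 227.96347032] ((443.1745910644531, 173.2117156982422), (52.159423828125, 44.479026794433594), 76.84313201904297)
green [244.89  222.085] ((461.3149108886719, 25.519760131835938), (50.2645378112793, 37.88053512573242), 89.39424133300781)
blue [324.61187215 230.43835616] ((432.4513244628906, -222.0889892578125), (51.602115631103516, 42.95692443847656), 79.0877914428711)
orange [268.88666667 243.88666667] ((391.32891845703125, -49.74491500854492), (41.28339767456055, 43.699588775634766), 19.966886520385742)
[[ 614.59249409  175.02887561  189.        ]
 [ 653.69624196 -206.3879745   189.        ]]
rail x=f(y) [-9.61527777e-02  6.29491057e+02] -5.4922638999358755 1.2239306881969096
-200 648.721612940909
0 629.4910574012553
200 610.2605018616015
d(m) [-0.0133 -0.473  -0.6577] w(deg) [ 7.235e+01 -5.000e-02  4.000e-02]
d(m) [-0.0133 -0.473  -0.6577] w(deg) [-1.0765e+02 -4.0000e-02 -5.0000e-02]
```

apply_moves:
  moves:
    - {"dx": -0.013,"dy": -0.473,"dz": -0.658,"wx": 77,"gripper": 0.05}
    - {"dx": -0.013,"dy": -0.473,"dz": -0.658,"wx": 77,"gripper": 0.05}
    - {"dx": -0.013,"dy": -0.473,"dz": -0.658,"wx": 77,"gripper": 0.05}
    - {"dx": -0.013,"dy": -0.473,"dz": -0.658,"wx": 77,"gripper": 0.05}
    - {"dx": -0.013,"dy": -0.473,"dz": -0.658,"wx": 77,"gripper": 0.05}
    - {"dx": -0.013,"dy": -0.473,"dz": -0.658,"wx": 77,"gripper": 0.05}
    - {"dx": -0.013,"dy": -0.473,"dz": -0.658,"wx": 77,"gripper": 0.05}
    - {"dx": -0.013,"dy": -0.473,"dz": -0.658,"wx": 77,"gripper": 0.05}
    - {"dx": -0.013,"dy": -0.473,"dz": -0.658,"wx": 77,"gripper": 0.05}
    - {"dx": -0.013,"dy": -0.473,"dz": -0.658,"wx": 77,"gripper": 0.05}
    - {"dx": -0.013,"dy": -0.473,"dz": -0.658,"wx": 77,"gripper": 0.05}
    - {"dx": -0.013,"dy": -0.473,"dz": -0.658,"wx": 77,"gripper": 0.05}
    - {"dx": -0.013,"dy": -0.473,"dz": -0.658,"wx": 77,"gripper": 0.05}
    - {"dx": -0.013,"dy": -0.473,"dz": -0.658,"wx": 77,"gripper": 0.05}
    - {"dx": -0.013,"dy": -0.473,"dz": -0.658,"wx": 77,"gripper": 0.05}
    - {"dx": -0.013,"dy": -0.473,"dz": -0.658,"wx": 77,"gripper": 0.05}
  grip_force: 30

```text
invalid input
```

Run:
```python
from h import *
c=shot("wrist","w1"); s=env.read_state(); print(s["ee_pos"],rotm(s).as_matrix().round(3),s["clock"],s["ft_force"])
for b in blobs(c["color"],"blue",100):
    w=plane(c,np.argwhere(b[2])[:,::-1],156)[:,:2].astype(np.float32); print(b[0],b[1],cv2.minAreaRect(w))
t=shot("top","t1"); cv2.imwrite("pics/t1c.png",cv2.resize(t["color"][130:200,170:350],None,fx=4,fy=4,interpolation=2))
```

```text
[250.65915165 572.25375114 236.11700889] [[-0.    -0.916  0.401]
 [-0.001  0.401  0.916]
 [-1.    -0.    -0.001]] 0.2 [-0.46988546 -0.62335026  0.37881455]
[ 487   61   25   91 1226] [502.08564437  96.37357259] ((252.10162353515625, 790.6205444335938), (71.80060577392578, 18.882373809814453), 0.0697551965713501)
[ 427   75   38   97 1034] [445.01353965 118.9245648 ] ((248.6456756591797, 738.292236328125), (83.32231140136719, 11.030698776245117), 0.35219839215278625)
[176 269  64  27 834] [211.5263789 285.4736211] ((297.32562255859375, 500.459716796875), (58.81197738647461, 27.276132583618164), 66.7923355102539)
[ 158  324   92   34 1307] [198.93114002 335.81866871] ((356.4888916015625, 468.5991516113281), (88.70758056640625, 40.9995231628418), 67.4909439086914)
```

View pics/w1.png

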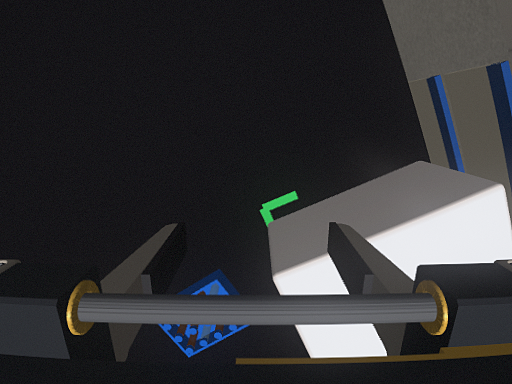

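The wrist picture shows the unmoved arm: the fingers at the columns 180 and 335, the vial tray behind. The call was refused, so I give all fields.

apply_moves:
  moves:
    - {"wx": 77,"wy": 0,"wz": 0,"dx": -0.013,"dy": -0.473,"dz": -0.658,"gripper": 0.05}
    - {"wx": 77,"wy": 0,"wz": 0,"dx": -0.013,"dy": -0.473,"dz": -0.658,"gripper": 0.05}
    - {"wx": 77,"wy": 0,"wz": 0,"dx": -0.013,"dy": -0.473,"dz": -0.658,"gripper": 0.05}
    - {"wx": 77,"wy": 0,"wz": 0,"dx": -0.013,"dy": -0.473,"dz": -0.658,"gripper": 0.05}
    - {"wx": 77,"wy": 0,"wz": 0,"dx": -0.013,"dy": -0.473,"dz": -0.658,"gripper": 0.05}
    - {"wx": 77,"wy": 0,"wz": 0,"dx": -0.013,"dy": -0.473,"dz": -0.658,"gripper": 0.05}
    - {"wx": 77,"wy": 0,"wz": 0,"dx": -0.013,"dy": -0.473,"dz": -0.658,"gripper": 0.05}
    - {"wx": 77,"wy": 0,"wz": 0,"dx": -0.013,"dy": -0.473,"dz": -0.658,"gripper": 0.05}
    - {"wx": 77,"wy": 0,"wz": 0,"dx": -0.013,"dy": -0.473,"dz": -0.658,"gripper": 0.05}
    - {"wx": 77,"wy": 0,"wz": 0,"dx": -0.013,"dy": -0.473,"dz": -0.658,"gripper": 0.05}
    - {"wx": 77,"wy": 0,"wz": 0,"dx": -0.013,"dy": -0.473,"dz": -0.658,"gripper": 0.05}
    - {"wx": 77,"wy": 0,"wz": 0,"dx": -0.013,"dy": -0.473,"dz": -0.658,"gripper": 0.05}
    - {"wx": 77,"wy": 0,"wz": 0,"dx": -0.013,"dy": -0.473,"dz": -0.658,"gripper": 0.05}
    - {"wx": 77,"wy": 0,"wz": 0,"dx": -0.013,"dy": -0.473,"dz": -0.658,"gripper": 0.05}
    - {"wx": 77,"wy": 0,"wz": 0,"dx": -0.013,"dy": -0.473,"dz": -0.658,"gripper": 0.05}
    - {"wx": 77,"wy": 0,"wz": 0,"dx": -0.013,"dy": -0.473,"dz": -0.658,"gripper": 0.05}
  grip_force: 30

```text
clock: 2.25
ee_pos: [419.7, -218.7, 249.5]
tool_rot: [138.0, 90.0, 127.4]
ft_force: [-0.3, 0.5, 1.1]
gripper_width: 0.542
```

Run:
```python
from h import *
c=shot("wrist","w2"); s=env.read_state(); print(s["ee_pos"],rotm(s).as_matrix().round(3),s["clock"],s["ft_force"])
for b in blobs(c["color"],"blue",100):
    w=plane(c,np.argwhere(b[2])[:,::-1],156)[:,:2].astype(np.float32); print(b[0],b[1],cv2.minAreaRect(w))
t=shot("top","t1"); cv2.imwrite("pics/t1c.png",cv2.resize(t["color"][130:200,170:350],None,fx=4,fy=4,interpolation=2))
```

```text
[ 419.85259453 -218.72562405  249.61666454] [[-0.     0.183  0.983]
 [ 0.     0.983 -0.183]
 [-1.     0.    -0.   ]] 2.3 [ 0.07098603 -0.35138911 -0.44347161]
[502 152  10  37 327] [506.83792049 169.26299694] ((647.7498168945312, -231.37020874023438), (9.030120849609375, 34.46957015991211), 2.8229751586914062)
[251 162  35  58 426] [268.89201878 186.96948357] ((431.4588928222656, -210.6500701904297), (51.58500289916992, 30.299867630004883), 79.1893539428711)
```

View pics/w2.png

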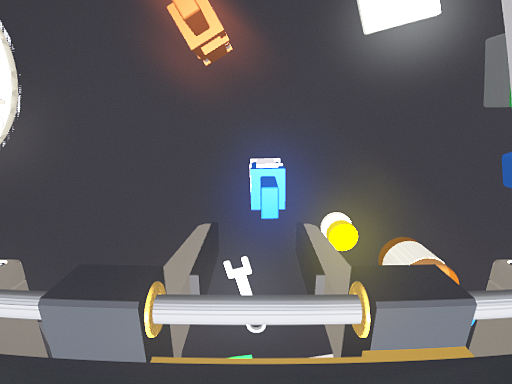

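Run:
```python
from h import *
c=load("w2")
print(plane(c,[(261,217),(279,217),(261,180),(279,180)],156).round(1))
cv2.imwrite("pics/w2c.png",cv2.resize(c["color"][145:230,220:320],None,fx=6,fy=6,interpolation=2))
print(proj(c,[[425,-218,134]]))
```

```text
[[ 420.9 -233.   156. ]
 [ 436.8 -235.9  156. ]
 [ 427.  -199.5  156. ]
 [ 442.3 -202.3  156. ]]
[[262.06880926 193.98746537]]
```

View pics/w2c.png

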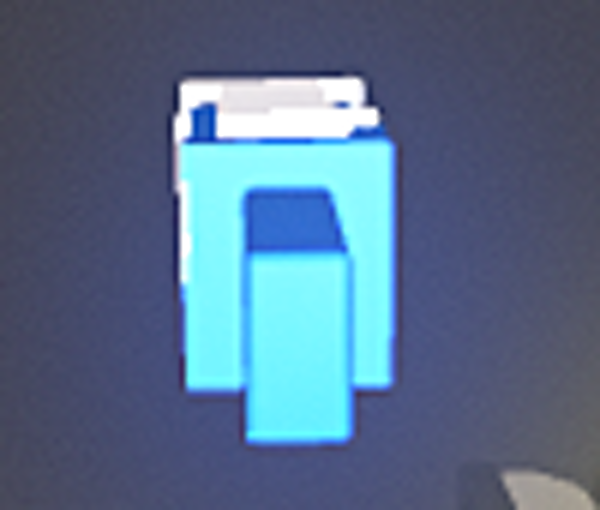

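Run:
```python
from h import *
c=load("w2")
f=lambda u,v:(220+u/6-.4,145+v/6-.4)
print(plane(c,[f(246,252),f(352,252),f(246,442),f(352,442),f(299,347)],156).round(1))
print(plane(c,[f(184,142),f(393,142),f(188,390),f(393,390)],106).round(1),plane(c,[f(184,142),f(393,142),f(188,390),f(393,390)],106).mean(0))
s=env.read_state()
p=plane(c,[f(299,347)],156)[0]; 
delta([p[0],p[1],134+3],rotm(s))
```

```text
[[ 425.6 -205.2  156. ]
 [ 440.8 -208.   156. ]
 [ 420.4 -234.1  156. ]
 [ 436.  -237.   156. ]
 [ 430.7 -220.9  156. ]]
[[ 417.  -196.2  106. ]
 [ 452.5 -202.8  106. ]
 [ 409.3 -240.5  106. ]
 [ 445.4 -247.3  106. ]] [ 431.06268368 -221.69108876  106.        ]
d(m) [ 1.127e-01 -1.000e-04  1.090e-02] w(deg) [0. 0. 0.]
```

The crop shows the blue tab's top face (18 x 32 px) square to the image; measured sizes match 16 x 30 and 36 x 44 mm.

apply_moves:
  moves:
    - {"wx": 0,"wy": 0,"wz": 0,"dx": 0.04,"dy": 0,"dz": 0.011,"gripper": 0.05}
    - {"wx": 0,"wy": 0,"wz": 0,"dx": 0.09,"dy": 0,"dz": 0.011,"gripper": 0.05}
    - {"wx": 0,"wy": 0,"wz": 0,"dx": 0.113,"dy": 0,"dz": 0.011,"gripper": 0.05}
    - {"wx": 0,"wy": 0,"wz": 0,"dx": 0.113,"dy": 0,"dz": 0.011,"gripper": 0.05}
    - {"wx": 0,"wy": 0,"wz": 0,"dx": 0.113,"dy": 0,"dz": 0.011,"gripper": 0.01}
    - {"wx": 0,"wy": 0,"wz": 0,"dx": 0.113,"dy": 0,"dz": 0.011,"gripper": 0.01}
    - {"wx": 0,"wy": 0,"wz": 0,"dx": 0.113,"dy": 0,"dz": 0.011,"gripper": 0.01}
    - {"wx": 0,"wy": 0,"wz": 0,"dx": 0.113,"dy": 0,"dz": 0.011,"gripper": 0.01}
  grip_force: 30

```text
clock: 3.35
ee_pos: [431.2, -222.2, 137.2]
tool_rot: [-16.1, 89.9, -26.7]
ft_force: [-0.9, -0.4, 3.1]
gripper_width: 0.176
```

Run:
```python
from h import *
t,sd=load("top0"),load("side0")
print("bluestop",tri(t,(327.6,155.8),sd,(314.1,218.5)))
ob=[b for b in blobs(sd["color"],"orange",5) if 285<b[1][0]<330 and 190<b[1][1]<225]; print([(b[0],b[1]) for b in ob])
print("orangeL",tri(t,(194.6,169.2),sd,(259.9,140.3)))
for b in ob: print("orangeR",tri(t,(320,155.1),sd,b[1]))
# side view rail centre line: predicted ends at z=180
f=[-9.6153e-2,629.49]
P=[[np.polyval(f,y),y,180] for y in (-180,-100,-50,50,100,170)]
print(proj(sd,P).round(1))
g=sd["color"]
for (u,v) in proj(sd,P):
    v=int(round(v)); col=g[v-12:v+13,int(round(u))].mean(1); idx=np.where(col>110)[0]; print(int(u),v,idx.min()-12 if len(idx) else None,idx.max()-12 if len(idx) else None,col.astype(int))
```

```text
bluestop (array([ 650.40668514, -229.54370291,  184.92130381]), np.float64(3.621797570877729))
[(array([308, 208,   5,   3,   9], dtype=int32), array([310.44444444, 209.22222222]))]
orangeL (array([612.82823329, 174.59492039, 192.59291654]), np.float64(1.7843851180487427))
orangeR (array([ 649.0860066 , -204.90220901,  197.16018065]), np.float64(4.779524874970938))
[[307.  208.4]
 [294.8 191.5]
 [287.8 181.7]
 [274.7 163.6]
 [268.6 155.3]
 [260.7 144.3]]
306 208 -4 3 [ 72  56  13   7  17  12   1  46 140 210 224 219 213 201 167 129  99  67
  44  37  41  40  49  42  52]
294 192 -4 5 [ 20  21  22  19  16  13  19  90 149 209 219 210 209 211 216 203 168 113
  75  61  38  18  25  14  17]
287 182 -12 5 [134 184 183 120  81  82  76  95 160 206 215 209 206 208 212 200 178 133
  90 100 104 102  98 106  99]
274 164 -4 4 [ 20  24  20  21  23  18   4  49 136 207 222 212 211 211 215 202 154  96
  74  45  25  28  20  27  21]
268 155 -3 5 [ 20  16  20  25  25  23  10   0  50 147 205 219 214 210 216 207 190 150
  97  65  55  28  16  15   5]
260 144 -5 5 [ 11  18  22  18   3  17 105 133  92  57  62 109 188 214 216 202 178 143
  99  60  22  20  14  20  27]
```

apply_moves:
  moves:
    - {"wx": 0,"wy": 0,"wz": 0,"dx": -0.03,"dy": 0,"dz": 0,"gripper": 0.01}
    - {"wx": 0,"wy": 0,"wz": 0,"dx": -0.08,"dy": 0,"dz": 0,"gripper": 0.01}
    - {"wx": 0,"wy": 0,"wz": 0,"dx": -0.107,"dy": 0,"dz": 0,"gripper": 0.01}
    - {"wx": -8,"wy": 0,"wz": 0,"dx": -0.107,"dy": 0.04,"dz": 0.045,"gripper": 0.01}
    - {"wx": -16,"wy": 0,"wz": 0,"dx": -0.107,"dy": 0.08,"dz": 0.09,"gripper": 0.01}
    - {"wx": -16,"wy": 0,"wz": 0,"dx": -0.107,"dy": 0.115,"dz": 0.132,"gripper": 0.01}
    - {"wx": -16,"wy": 0,"wz": 0,"dx": -0.107,"dy": 0.115,"dz": 0.132,"gripper": 0.01}
    - {"wx": -16,"wy": 0,"wz": 0,"dx": -0.107,"dy": 0.115,"dz": 0.132,"gripper": 0.01}
  grip_force: 30

```text
clock: 4.35
ee_pos: [580.9, -133.4, 243.0]
tool_rot: [173.1, 89.9, 178.5]
ft_force: [-0.1, -0.2, -0.9]
gripper_width: 0.169
```

Run:
```python
from h import *
c=shot("wrist","w3"); s=env.read_state(); print(s["ee_pos"],rotm(s).as_matrix().round(3),s["clock"],s["ft_force"])
print(plane(load("top0"),[(258.7,163.7),(188.5,169.2),(327.6,155.8)],185))
# stop point bearing
x=np.array([.9954,.0957,0]); y=np.array([-.0957,.9954,0]); p0=np.array([631.2,-18,180])
for a in (-180,-150,-100,-60,-30): print(a,proj(c,[p0+y*a-8*x,p0+y*a+8*x]).round(1).tolist())
cv2.imwrite("pics/w3.png",c["color"])
```

```text
[ 580.63410633 -133.75447997  243.2223927 ] [[-0.001 -0.093  0.996]
 [ 0.     0.996  0.093]
 [-1.     0.    -0.001]] 4.4 [-0.34904506  0.35869472 -2.07733784]
[[ 630.29084754  -19.83978518  185.        ]
 [ 615.77167084  194.21316782  185.        ]
 [ 652.23617155 -229.88103498  185.        ]]
-180 [[319.3, 290.9], [337.9, 290.7]]
-150 [[321.7, 259.5], [340.9, 259.3]]
-100 [[325.7, 201.4], [346.1, 201.4]]
-60 [[329.0, 149.6], [350.4, 149.7]]
-30 [[331.5, 107.7], [353.6, 107.9]]
```

View pics/w3.png

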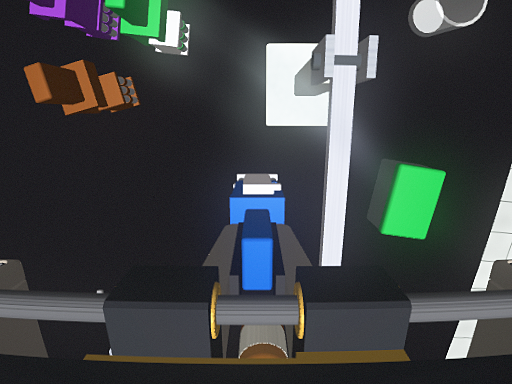

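The blue carrier is in the jaws (col 257), the rail's top at columns 326-347 in row 200, pivot at about (345,58).

Run:
```python
from h import *
c=load("w3"); g=cv2.cvtColor(c["color"],cv2.COLOR_BGR2GRAY).astype(int)
L=[];Rr=[]
for v in range(145,250,15):
    i=np.where(g[v,310:365]>150)[0]+310; L.append((i.min()-.5,v)); Rr.append((i.max()+.5,v))
l,r=plane(c,L,180),plane(c,Rr,180)
print(np.c_[l[:,:2],r[:,:2]].round(1)); m=(l+r)/2; f=np.polyfit(m[:,1],m[:,0],1); print(f,np.degrees(np.arctan(f[0])), np.linalg.norm((r-l)[:,:2],axis=1))
print("line old at -127:",629.49+.09615*127,"new",np.polyval(f,-127))
print(plane(c,[(345,58),(345,66)],180))
```

```text
[[ 628.1  -75.2  644.4  -73.5]
 [ 629.1  -86.2  645.6  -84.6]
 [ 630.1  -97.6  646.9  -96. ]
 [ 631.2 -109.3  647.4 -107.7]
 [ 632.3 -121.3  648.8 -119.7]
 [ 633.5 -133.7  650.2 -132.1]
 [ 634.8 -146.4  651.7 -144.9]]
[-9.69681842e-02  6.28983495e+02] -5.538551662974372 [16.40345223 16.61342956 16.83516732 16.29031727 16.52631417 16.77564838
 17.03922877]
line old at -127: 641.70105 new 641.2984542692336
[[630.4575168  -14.60231802 180.        ]
 [631.28307823 -19.78779765 180.        ]]
```

apply_moves:
  moves:
    - {"wx": 0,"wy": 0,"wz": 0,"dx": 0,"dy": 0,"dz": 0.02,"gripper": 0.01}
    - {"wx": 0,"wy": 0,"wz": 0,"dx": 0,"dy": 0,"dz": 0.04,"gripper": 0.01}
    - {"wx": 0,"wy": 0,"wz": 0,"dx": 0,"dy": 0,"dz": 0.061,"gripper": 0.01}
    - {"wx": 0,"wy": 0,"wz": 0,"dx": 0,"dy": 0,"dz": 0.061,"gripper": 0.01}
    - {"wx": 0,"wy": 0,"wz": 0,"dx": 0,"dy": 0,"dz": 0.061,"gripper": 0.01}
    - {"wx": 0,"wy": 0,"wz": 0,"dx": 0.01,"dy": 0,"dz": 0.061,"gripper": 0.01}
    - {"wx": 0,"wy": 0,"wz": 0,"dx": 0.018,"dy": -0.01,"dz": 0.061,"gripper": 0.01}
    - {"wx": 0,"wy": 0,"wz": 0,"dx": 0.018,"dy": -0.02,"dz": 0.061,"gripper": 0.01}
    - {"wx": 0,"wy": 0,"wz": 0,"dx": 0.018,"dy": -0.032,"dz": 0.061,"gripper": 0.01}
    - {"wx": 0,"wy": 0,"wz": 0,"dx": 0.018,"dy": -0.036,"dz": 0.061,"gripper": 0.01}
    - {"wx": 0,"wy": 0,"wz": 0,"dx": 0.018,"dy": -0.036,"dz": 0.061,"gripper": 0.01}
    - {"wx": 0,"wy": 0,"wz": 0,"dx": 0.018,"dy": -0.036,"dz": 0.061,"gripper": 0.01}

```text
clock: 5.9
ee_pos: [645.9, -163.4, 225.7]
tool_rot: [39.1, 90.0, 44.4]
ft_force: [-0.7, 0.1, -0.9]
gripper_width: 0.173
```

Run:
```python
from h import *
F=[]
for i in range(4):
    c=shot("wrist","w4"); s=env.read_state(); F.append(s["ft_force"])
print(np.round(F,2)); print(s["ee_pos"],s["clock"])
x=np.array([.9954,.0963,0]); y=np.array([-.0963,.9954,0]); p0=np.array([630.8,-18,180])
print("rail coords of seat", (s["ee_pos"]-[0,0,41.2]-p0)@np.c_[x,y,[0,0,1]])
```

```text
[[ 1.06  0.92 -1.03]
 [-0.78 -0.04 -0.68]
 [-0.38  0.6  -1.92]
 [ 0.51 -0.1  -1.25]]
[ 645.95201097 -163.24485052  225.65298003] 6.1
rail coords of seat [   1.09523261 -146.03586286    4.45298003]
```

apply_moves:
  moves:
    - {"wx": 0,"wy": 0,"wz": 0,"dx": 0,"dy": -0.004,"dz": -0.001,"gripper": 0.01}
    - {"wx": 0,"wy": 0,"wz": 0,"dx": 0.001,"dy": -0.008,"dz": -0.001,"gripper": 0.01}
    - {"wx": 0,"wy": 0,"wz": 0,"dx": 0.002,"dy": -0.01,"dz": -0.001,"gripper": 0.01}
    - {"wx": 0,"wy": 0,"wz": 0,"dx": 0.002,"dy": -0.01,"dz": -0.001,"gripper": 0.01}

```text
clock: 6.6
ee_pos: [645.8, -173.8, 223.4]
tool_rot: [156.8, 90.0, 162.1]
ft_force: [-0.9, -1.3, -2.3]
gripper_width: 0.174
```

```bash
cat >> h.py <<'E'
def feel(k=4,p0=(630.8,-18,180)):
    F=[]
    for i in range(k): vision.camera("top"); s=env.read_state(); F.append(s["ft_force"])
    x=np.array([.9954,.0963,0]); y=np.array([-.0963,.9954,0]); A=np.c_[x,y,[0,0,1]]
    print("F rail axes",(np.mean(F,0)@A).round(2),"seat",((s["ee_pos"]-[0,0,41.2]-np.array(p0))@A).round(1),"tcp",s["ee_pos"].round(1),"w",round(s["gripper_width"]*91.9,1),"t",s["clock"])
E
python3 -c "from h import *;feel()"
```

```text
F rail axes [ 0.24 -0.05 -0.93] seat [  -0.  -156.3    2.4] tcp [ 645.8 -173.5  223.6] w 16.3 t 6.8
```

apply_moves:
  moves:
    - {"wx": 0,"wy": 0,"wz": 0,"dx": 0,"dy": -0.0015,"dz": 0,"gripper": 0.01}
    - {"wx": 0,"wy": 0,"wz": 0,"dx": 0,"dy": -0.003,"dz": 0,"gripper": 0.01}
    - {"wx": 0,"wy": 0,"wz": 0,"dx": 0,"dy": -0.003,"dz": 0,"gripper": 0.01}

```text
clock: 7.18
ee_pos: [646.1, -176.7, 223.6]
tool_rot: [-16.0, 90.0, -10.7]
ft_force: [-0.1, -0.0, -1.2]
gripper_width: 0.172
```

```bash
python3 -c "from h import *;feel()"
```

```text
F rail axes [-0.03 -0.07 -1.45] seat [  -0.  -159.3    2.4] tcp [ 646.1 -176.6  223.6] w 16.1 t 7.375
```

apply_moves:
  moves:
    - {"wx": 0,"wy": 0,"wz": 0,"dx": 0,"dy": -0.0015,"dz": 0,"gripper": 0.01}
    - {"wx": 0,"wy": 0,"wz": 0,"dx": 0,"dy": -0.003,"dz": 0,"gripper": 0.01}
    - {"wx": 0,"wy": 0,"wz": 0,"dx": 0,"dy": -0.003,"dz": 0,"gripper": 0.01}

```text
clock: 7.75
ee_pos: [646.4, -179.7, 223.6]
tool_rot: [-79.2, 90.0, -73.9]
ft_force: [-0.7, 0.1, -1.4]
gripper_width: 0.176
```

```bash
python3 -c "from h import *;feel()"
```

```text
F rail axes [-0.31 -0.55 -1.2 ] seat [-1.000e-01 -1.623e+02  2.400e+00] tcp [ 646.4 -179.6  223.6] w 15.9 t 7.95
```

apply_moves:
  moves:
    - {"wx": 0,"wy": 0,"wz": 0,"dx": 0,"dy": -0.0015,"dz": 0,"gripper": 0.01}
    - {"wx": 0,"wy": 0,"wz": 0,"dx": 0,"dy": -0.003,"dz": 0,"gripper": 0.01}
    - {"wx": 0,"wy": 0,"wz": 0,"dx": 0,"dy": -0.003,"dz": 0,"gripper": 0.01}

```text
clock: 8.32
ee_pos: [646.7, -182.3, 223.5]
tool_rot: [97.6, 90.0, 102.9]
ft_force: [0.3, 1.4, -2.0]
gripper_width: 0.177
```

```bash
python3 -c "from h import *;feel()"
```

```text
F rail axes [ 0.26  2.51 -1.67] seat [  -0.  -165.1    2.3] tcp [ 646.7 -182.4  223.5] w 16.1 t 8.525
```

apply_moves:
  moves:
    - {"wx": 0,"wy": 0,"wz": 0,"dx": 0,"dy": -0.001,"dz": 0,"gripper": 0.01}
    - {"wx": 0,"wy": 0,"wz": 0,"dx": 0,"dy": -0.001,"dz": 0,"gripper": 0.01}
    - {"wx": 0,"wy": 0,"wz": 0,"dx": 0,"dy": -0.001,"dz": 0,"gripper": 0.01}
    - {"wx": 0,"wy": 0,"wz": 0,"dx": 0,"dy": -0.001,"dz": 0,"gripper": 0.01}

```text
clock: 9.02
ee_pos: [646.8, -183.3, 223.5]
tool_rot: [103.1, 90.0, 108.4]
ft_force: [-0.9, 5.0, -1.8]
gripper_width: 0.173
```

```bash
python3 -c "from h import *;feel()"
```

```text
F rail axes [ 0.36  4.43 -1.56] seat [  -0.  -166.2    2.4] tcp [ 646.8 -183.4  223.6] w 16.0 t 9.225
```

apply_moves:
  moves:
    - {"wx": 0,"wy": 0,"wz": 0,"dx": 0.004,"dy": 0.0007,"dz": 0,"gripper": 0.01}
    - {"wx": 0,"wy": 0,"wz": 0,"dx": 0.009,"dy": 0.0007,"dz": 0,"gripper": 0.01}
    - {"wx": 0,"wy": 0,"wz": 0,"dx": 0.013,"dy": 0.0007,"dz": 0,"gripper": 0.01}
    - {"wx": 0,"wy": 0,"wz": 0,"dx": 0.013,"dy": 0.0007,"dz": 0,"gripper": 0.01}
    - {"wx": 0,"wy": 0,"wz": 0,"dx": 0.013,"dy": 0.0007,"dz": 0,"gripper": 0.05}
    - {"wx": 0,"wy": 0,"wz": 0,"dx": 0.013,"dy": 0.0007,"dz": 0,"gripper": 0.05}
    - {"wx": 0,"wy": 0,"wz": 0,"dx": 0.013,"dy": 0.0007,"dz": 0,"gripper": 0.05}
    - {"wx": 0,"wy": 0,"wz": 0,"dx": 0.013,"dy": 0.0007,"dz": 0,"gripper": 0.05}
    - {"wx": 0,"wy": 0,"wz": 0,"dx": -0.037,"dy": 0.0007,"dz": 0,"gripper": 0.05}
    - {"wx": 0,"wy": 0,"wz": 0,"dx": -0.087,"dy": 0.0007,"dz": 0,"gripper": 0.05}
    - {"wx": 0,"wy": 0,"wz": 0,"dx": -0.087,"dy": 0.0007,"dz": 0,"gripper": 0.05}
    - {"wx": 0,"wy": 0,"wz": 0,"dx": -0.087,"dy": 0.0007,"dz": 0,"gripper": 0.05}

```text
clock: 10.72
ee_pos: [646.4, -182.8, 310.1]
tool_rot: [172.7, 90.0, 178.0]
ft_force: [0.1, 0.4, -0.3]
gripper_width: 0.545
```

Run:
```python
from h import *
feel(1)
t=shot("top","t5");s=shot("side","s5");w=shot("wrist","w5")
cv2.imwrite("pics/m5.png",np.vstack([cv2.resize(s["color"][90:240,130:350],(792,540),interpolation=2)]))
print([ (b[0],b[1]) for b in blobs(s["color"],"orange",5) if 240<b[1][0]<330 and 100<b[1][1]<230])
st=env.read_state(); delta([443-5,173-0,250+0],target(-13),st)
```

```text
F rail axes [0.43 0.35 0.41] seat [  -0.7 -165.4   88.1] tcp [ 646.1 -182.7  309.3] w 49.8 t 10.775
[(array([257, 131,   8,   7,  46], dtype=int32), array([260.5       , 133.76086957])), (array([307, 217,   7,   3,  10], dtype=int32), array([310.1, 217.9]))]
d(m) [ 0.0597  0.3735 -0.1739] w(deg) [18.35 -0.14 -0.03]
```

View pics/m5.png

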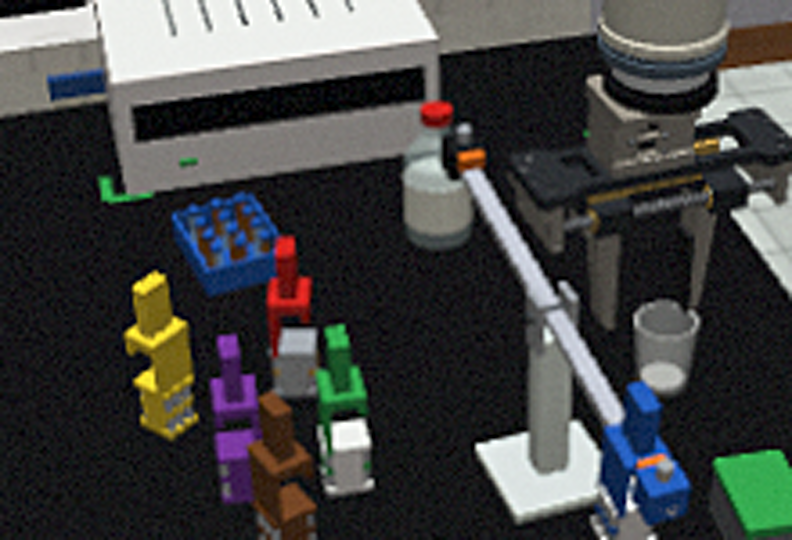

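The blue carrier hangs at the right stop and the rail is tipped right. Now to red.

apply_moves:
  moves:
    - {"wx": 18,"wy": 0,"wz": 0,"dx": 0.06,"dy": 0.374,"dz": -0.174,"gripper": 0.05}
    - {"wx": 18,"wy": 0,"wz": 0,"dx": 0.06,"dy": 0.374,"dz": -0.174,"gripper": 0.05}
    - {"wx": 18,"wy": 0,"wz": 0,"dx": 0.06,"dy": 0.374,"dz": -0.174,"gripper": 0.05}
    - {"wx": 18,"wy": 0,"wz": 0,"dx": 0.06,"dy": 0.374,"dz": -0.174,"gripper": 0.05}
    - {"wx": 18,"wy": 0,"wz": 0,"dx": 0.06,"dy": 0.374,"dz": -0.174,"gripper": 0.05}
    - {"wx": 18,"wy": 0,"wz": 0,"dx": 0.06,"dy": 0.374,"dz": -0.174,"gripper": 0.05}
    - {"wx": 18,"wy": 0,"wz": 0,"dx": 0.06,"dy": 0.374,"dz": -0.174,"gripper": 0.05}
    - {"wx": 18,"wy": 0,"wz": 0,"dx": 0.06,"dy": 0.374,"dz": -0.174,"gripper": 0.05}
    - {"wx": 18,"wy": 0,"wz": 0,"dx": 0.06,"dy": 0.374,"dz": -0.174,"gripper": 0.05}
    - {"wx": 18,"wy": 0,"wz": 0,"dx": 0.06,"dy": 0.374,"dz": -0.174,"gripper": 0.05}
    - {"wx": 18,"wy": 0,"wz": 0,"dx": 0.06,"dy": 0.374,"dz": -0.174,"gripper": 0.05}

```text
clock: 12.3
ee_pos: [439.1, 172.5, 250.6]
tool_rot: [-37.3, 90.0, -50.1]
ft_force: [-0.6, 0.1, -0.0]
gripper_width: 0.545
```

Run:
```python
from h import *
c=shot("wrist","w6"); s=env.read_state(); print(s["ee_pos"],rotm(s).as_matrix()[:2].round(3),s["clock"])
uv=proj(c,[[443,173,140]])[0]; print(uv)
u,v=uv.astype(int)
g=c["color"][max(v-45,0):v+55,u-60:u+60]; print("origin",max(v-45,0),u-60); cv2.imwrite("pics/w6c.png",cv2.resize(g,None,fx=5,fy=5,interpolation=2))
for n in ("t5","s5"): print(n,[(b[0],b[1]) for b in blobs(load(n)["color"],"orange",10) if (185<b[1][0]<330 and 100<b[1][1]<200)])
t=load("t5");sd=load("s5")
b=[b[1] for b in blobs(t["color"],"orange",10) if 185<b[1][0]<205 and 150<b[1][1]<180]
for q in b: print("orangeL",tri(t,q,sd,(260.5,133.8)))
```

```text
[439.05408819 172.6118543  250.59597329] [[ 0.     0.22   0.975]
 [-0.     0.975 -0.22 ]] 12.35
[260.61356995 195.70862595]
origin 150 200
t5 [(array([193, 162,   5,  11,  41], dtype=int32), array([194.7804878, 166.7804878]))]
s5 [(array([257, 131,   8,   7,  46], dtype=int32), array([260.5       , 133.76086957])), (array([196, 147,   4,  10,  16], dtype=int32), array([197.3125, 151.625 ])), (array([185, 156,   4,   8,  14], dtype=int32), array([186.64285714, 158.92857143])), (array([194, 158,   4,   4,  11], dtype=int32), array([195.27272727, 159.72727273]))]
orangeL (array([613.95478151, 170.37183112, 218.96614147]), np.float64(1.7543562382287656))
```

View pics/w6c.png

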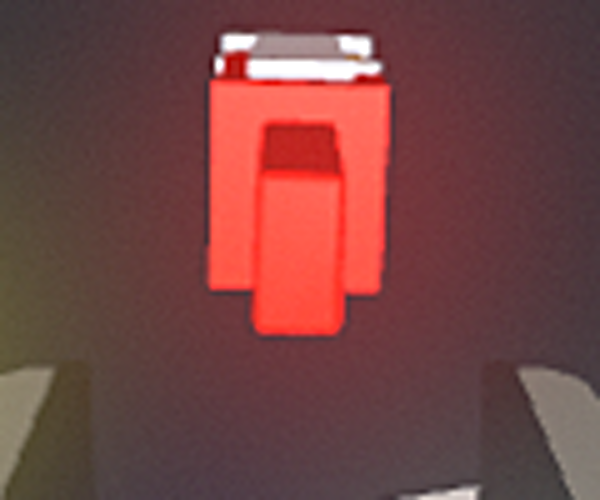

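Red tab's top face: crop corners (259,175) to (343,333), nearly square to the jaws. The left bumper rose 26 mm, so the tilt is about 0.143 rad.

Run:
```python
from h import *
c=load("w6"); f=lambda u,v:(200+u/5-.4,150+v/5-.4)
P=plane(c,[f(259,175),f(341,175),f(254,333),f(343,333)],156); print(P.round(1),P.mean(0))
Q=plane(c,[f(209,83),f(389,85),f(208,290),f(381,293)],106); print(Q.round(1),Q.mean(0))
d=(P[0]+P[1]-P[2]-P[3])[:2]; d2=(Q[0]+Q[1]-Q[2]-Q[3])[:2]; 
for e in (d,d2): print("yaw",np.degrees(np.arctan2(-e[0],e[1])))
p=(P.mean(0)+Q.mean(0))/2; delta([p[0],p[1],137.2],target(np.degrees(np.arctan2(-d2[0],d2[1]))))
```

```text
[[438.1 189.  156. ]
 [452.1 185.9 156. ]
 [430.6 160.7 156. ]
 [446.3 157.2 156. ]] [441.75913182 173.18459151 156.        ]
[[428.8 199.  106. ]
 [465.2 190.4 106. ]
 [418.1 155.2 106. ]
 [454.4 146.4 106. ]] [441.61921885 172.77249956 106.        ]
yaw -13.041024878312303
yaw -13.75315795245145
d(m) [0.1134 0.0009 0.0025] w(deg) [1.02 0.01 0.  ]
```

apply_moves:
  moves:
    - {"wx": 1,"wy": 0,"wz": 0,"dx": 0.04,"dy": 0.001,"dz": 0.0025,"gripper": 0.05}
    - {"wx": 1,"wy": 0,"wz": 0,"dx": 0.09,"dy": 0.001,"dz": 0.0025,"gripper": 0.05}
    - {"wx": 1,"wy": 0,"wz": 0,"dx": 0.1135,"dy": 0.001,"dz": 0.0025,"gripper": 0.05}
    - {"wx": 1,"wy": 0,"wz": 0,"dx": 0.1135,"dy": 0.001,"dz": 0.0025,"gripper": 0.05}
    - {"wx": 1,"wy": 0,"wz": 0,"dx": 0.1135,"dy": 0.001,"dz": 0.0025,"gripper": 0.01}
    - {"wx": 1,"wy": 0,"wz": 0,"dx": 0.1135,"dy": 0.001,"dz": 0.0025,"gripper": 0.01}
    - {"wx": 1,"wy": 0,"wz": 0,"dx": 0.1135,"dy": 0.001,"dz": 0.0025,"gripper": 0.01}
    - {"wx": 1,"wy": 0,"wz": 0,"dx": 0.1135,"dy": 0.001,"dz": 0.0025,"gripper": 0.01}
  grip_force: 40

```text
clock: 13.35
ee_pos: [441.7, 173.9, 137.7]
tool_rot: [36.6, 89.9, 22.9]
ft_force: [-0.7, -0.1, 5.3]
gripper_width: 0.173
```

```bash
cat >> h.py <<'E'
PIV=np.array([630.8,-18,175]); A0=np.c_[[.9954,.0963,0],[-.0963,.9954,0],[0,0,1]]; RY=5.53
def tcp_for(s,h,xo,th,L=41.2):
    "TCP world with seat at s along the rail, h above its top, xo across, rail tilt th rad; L = TCP over seat"
    q=np.array([xo,s*np.cos(th)-(5+h+L)*np.sin(th),s*np.sin(th)+(5+h+L)*np.cos(th)]); return PIV+A0@q
def go(s,h,xo,th,L=41.2): delta(tcp_for(s,h,xo,th,L),target(RY,np.degrees(th)))
def where(th,L=41.2,k=4):
    F=[]
    for i in range(k): vision.camera("top"); st=env.read_state(); F.append(st["ft_force"])
    q=A0.T@(st["ee_pos"]-PIV); C=np.array([[np.cos(th),np.sin(th)],[-np.sin(th),np.cos(th)]]); y,z=C@q[1:]
    f=A0.T@np.mean(F,0); f[1:]=C@f[1:]
    print("seat x,s,h",np.round([q[0],y,z-5-L],1),"F rail axes",f.round(2),"w",round(st["gripper_width"]*91.9,1),"t",st["clock"])
E
python3 - <<'E'
from h import *
s=env.read_state(); print(s["ee_pos"],s["gripper_width"]*91.9)
R0=rotm(s); print((R0.inv()*target(RY,8.2)).as_rotvec(degrees=True).round(2), R0.inv().apply(tcp_for(110,22,-62,.143)-s["ee_pos"]).round(1))
E
```

```text
[441.66993321 173.91398982 137.7266869 ] 15.884234742569461
[-19.14   1.44   8.09] [-120.4  -68.5  138.1]
```

apply_moves:
  moves:
    - {"wx": 0,"wy": 0,"wz": 0,"dx": -0.03,"dy": 0,"dz": 0,"gripper": 0.01}
    - {"wx": 0,"wy": 0,"wz": 0,"dx": -0.08,"dy": 0,"dz": 0,"gripper": 0.01}
    - {"wx": 0,"wy": 0,"wz": 0,"dx": -0.12,"dy": 0,"dz": 0,"gripper": 0.01}
    - {"wx": -5,"wy": 0.4,"wz": 2,"dx": -0.12,"dy": -0.017,"dz": 0.035,"gripper": 0.01}
    - {"wx": -10,"wy": 0.7,"wz": 4,"dx": -0.12,"dy": -0.034,"dz": 0.07,"gripper": 0.01}
    - {"wx": -15,"wy": 1.1,"wz": 6,"dx": -0.12,"dy": -0.052,"dz": 0.105,"gripper": 0.01}
    - {"wx": -19.1,"wy": 1.4,"wz": 8.1,"dx": -0.12,"dy": -0.068,"dz": 0.138,"gripper": 0.01}
    - {"wx": -19.1,"wy": 1.4,"wz": 8.1,"dx": -0.12,"dy": -0.068,"dz": 0.138,"gripper": 0.01}
    - {"wx": -19.1,"wy": 1.4,"wz": 8.1,"dx": -0.12,"dy": -0.068,"dz": 0.138,"gripper": 0.01}
    - {"wx": -19.1,"wy": 1.4,"wz": 8.1,"dx": -0.12,"dy": -0.068,"dz": 0.138,"gripper": 0.01}

```text
clock: 14.6
ee_pos: [558.4, 75.8, 257.0]
tool_rot: [90.5, 81.8, 96.0]
ft_force: [-0.4, 1.0, -2.5]
gripper_width: 0.17
```

Run:
```python
from h import *
where(.143); c=shot("wrist","w7"); t=shot("top","t7"); 
g=cv2.cvtColor(c["color"],cv2.COLOR_BGR2GRAY).astype(int)
L=[];Rr=[]
for s in (60,80,100,120,130):
    P=[PIV+A0@[e,s*.9898-.7,4.95+s*.1425] for e in (-8,8)]
    q=proj(c,P); v=int(q[0,1]); i=np.where(g[v,int(q[0,0])-12:int(q[1,0])+13]>150)[0]+int(q[0,0])-12
    print(s,q.round(1).tolist(),i.min()-.5,i.max()+.5) if len(i) else print(s,q,"none")
go(110,22,0,.143)
cv2.imwrite("pics/w7.png",c["color"])
```

```text
seat x,s,h [-62.5 110.9  21. ] F rail axes [ 0.29 -0.51 -2.61] w 15.7 t 14.8
60 [[322.42546028 271.69947779]
 [341.40569651 271.55214301]] none
80 [[324.1, 249.9], [343.6, 249.8]] 311.5 344.5
100 [[325.8, 227.0], [345.7, 227.0]] 325.5 346.5
120 [[327.6, 203.0], [348.0, 203.0]] 327.5 348.5
130 [[328.4, 190.5], [349.1, 190.5]] 328.5 349.5
d(m) [-0.001  -0.0006  0.0623] w(deg) [-0.01 -0.02  0.02]
```

View pics/w7.png

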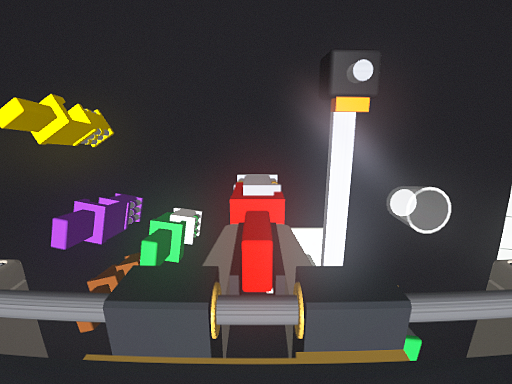

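Red is held upright to the rail; the rail's edges fall within 1 px of the prediction. The left bumper's orange spans rows 97 to 111.

Run:
```python
from h import *
c=load("w7"); h=cv2.cvtColor(c["color"],cv2.COLOR_BGR2HSV)
m=cv2.inRange(h,(10,150,100),(25,255,255))[80:125,320:390]; r=np.where(m[:,25:40].sum(1)>0)[0]+80; print(r.min(),r.max())
th=.143; C=np.array([[1,0,0],[0,np.cos(th),-np.sin(th)],[0,np.sin(th),np.cos(th)]]); M=A0@C
o,d=rays(c,[(351,r.max()+.5),(351,r.min()-.5)]); o=M.T@(o-PIV); d=d@M
for hh in (2,16): print(hh,(o+d*((5+hh-o[2])/d[:,2])[:,None]).round(1).tolist())
```

```text
97 111
2 [[4.0, 188.6, 7.0], [3.2, 198.8, 7.0]]
16 [[-0.5, 188.3, 21.0], [-1.3, 197.8, 21.0]]
```

apply_moves:
  moves:
    - {"wx": 0,"wy": 0,"wz": 0,"dx": 0,"dy": 0,"dz": 0.02,"gripper": 0.01}
    - {"wx": 0,"wy": 0,"wz": 0,"dx": 0,"dy": 0,"dz": 0.04,"gripper": 0.01}
    - {"wx": 0,"wy": 0,"wz": 0,"dx": 0,"dy": 0,"dz": 0.0625,"gripper": 0.01}
    - {"wx": 0,"wy": 0,"wz": 0,"dx": 0,"dy": 0,"dz": 0.0625,"gripper": 0.01}
    - {"wx": 0,"wy": 0,"wz": 0,"dx": 0,"dy": 0,"dz": 0.0625,"gripper": 0.01}
    - {"wx": 0,"wy": 0,"wz": 0,"dx": 0.009,"dy": 0,"dz": 0.0625,"gripper": 0.01}
    - {"wx": 0,"wy": 0,"wz": 0,"dx": 0.017,"dy": 0.01,"dz": 0.0625,"gripper": 0.01}
    - {"wx": 0,"wy": 0,"wz": 0,"dx": 0.017,"dy": 0.025,"dz": 0.0625,"gripper": 0.01}
    - {"wx": 0,"wy": 0,"wz": 0,"dx": 0.017,"dy": 0.038,"dz": 0.0625,"gripper": 0.01}
    - {"wx": 0,"wy": 0,"wz": 0,"dx": 0.017,"dy": 0.044,"dz": 0.0625,"gripper": 0.01}
    - {"wx": 0,"wy": 0,"wz": 0,"dx": 0.017,"dy": 0.044,"dz": 0.0625,"gripper": 0.01}
    - {"wx": 0,"wy": 0,"wz": 0,"dx": 0.017,"dy": 0.044,"dz": 0.0625,"gripper": 0.01}

```text
clock: 16.4
ee_pos: [617.2, 126.6, 246.5]
tool_rot: [90.2, 81.8, 95.7]
ft_force: [-0.2, 0.0, -2.2]
gripper_width: 0.17
```

```bash
python3 -c "
from h import *
where(.143)
t=shot('top','t8');sd=shot('side','s8')
a=[b[1] for b in blobs(t['color'],'orange',10) if 185<b[1][0]<205 and 150<b[1][1]<180]
b=[b[1] for b in blobs(sd['color'],'orange',10) if 250<b[1][0]<270 and 120<b[1][1]<150]
print(a,b)
if a and b: print(tri(t,a[0],sd,b[0]))"
```

```text
seat x,s,h [  0.4 153.8   3.8] F rail axes [ 0.05 -0.29 -2.14] w 16.1 t 16.6
[] [array([257.4, 134.2])]
```

apply_moves:
  moves:
    - {"wx": 0,"wy": 0,"wz": 0,"dx": 0,"dy": 0.003,"dz": 0,"gripper": 0.01}
    - {"wx": 0,"wy": 0,"wz": 0,"dx": 0,"dy": 0.006,"dz": 0,"gripper": 0.01}
    - {"wx": 0,"wy": 0,"wz": 0,"dx": 0,"dy": 0.0075,"dz": 0,"gripper": 0.01}
    - {"wx": 0,"wy": 0,"wz": 0,"dx": 0,"dy": 0.0075,"dz": 0,"gripper": 0.01}

```text
clock: 17.2
ee_pos: [616.4, 134.4, 247.6]
tool_rot: [90.2, 81.8, 95.7]
ft_force: [0.1, 0.0, -2.3]
gripper_width: 0.173
```

```bash
python3 -c "
from h import *
where(.143)"
```

```text
seat x,s,h [  0.3 161.6   3.8] F rail axes [ 0.1  -0.7  -2.45] w 15.3 t 17.4
```

apply_moves:
  moves:
    - {"wx": 0,"wy": 0,"wz": 0,"dx": 0,"dy": 0.0015,"dz": 0,"gripper": 0.01}
    - {"wx": 0,"wy": 0,"wz": 0,"dx": 0,"dy": 0.003,"dz": 0,"gripper": 0.01}
    - {"wx": 0,"wy": 0,"wz": 0,"dx": 0,"dy": 0.003,"dz": 0,"gripper": 0.01}

```text
clock: 17.77
ee_pos: [616.1, 137.3, 248.0]
tool_rot: [90.2, 81.8, 95.7]
ft_force: [0.5, 0.2, -2.5]
gripper_width: 0.174
```

```bash
python3 -c "
from h import *
where(.143)"
```

```text
seat x,s,h [  0.4 164.6   3.8] F rail axes [-0.07 -0.68 -2.37] w 15.8 t 17.975
```

apply_moves:
  moves:
    - {"wx": 0,"wy": 0,"wz": 0,"dx": 0,"dy": 0.0015,"dz": 0,"gripper": 0.01}
    - {"wx": 0,"wy": 0,"wz": 0,"dx": 0,"dy": 0.003,"dz": 0,"gripper": 0.01}
    - {"wx": 0,"wy": 0,"wz": 0,"dx": 0,"dy": 0.003,"dz": 0,"gripper": 0.01}

```text
clock: 18.35
ee_pos: [615.9, 140.0, 248.3]
tool_rot: [90.3, 81.8, 95.7]
ft_force: [0.0, -1.1, -2.4]
gripper_width: 0.173
```

```bash
python3 -c "
from h import *
where(.143)"
```

```text
seat x,s,h [  0.3 167.6   3.8] F rail axes [-0.03 -1.39 -2.47] w 16.0 t 18.55
```

Contact is just starting; 1.5 mm more.

apply_moves:
  moves:
    - {"wx": 0,"wy": 0,"wz": 0,"dx": 0,"dy": 0.0007,"dz": 0,"gripper": 0.01}
    - {"wx": 0,"wy": 0,"wz": 0,"dx": 0,"dy": 0.0014,"dz": 0,"gripper": 0.01}
    - {"wx": 0,"wy": 0,"wz": 0,"dx": 0,"dy": 0.0014,"dz": 0,"gripper": 0.01}
    - {"wx": 0,"wy": 0,"wz": 0,"dx": 0,"dy": 0.0014,"dz": 0,"gripper": 0.01}

```text
clock: 19.05
ee_pos: [615.7, 141.2, 248.5]
tool_rot: [90.3, 81.8, 95.7]
ft_force: [0.1, -3.4, -4.6]
gripper_width: 0.169
```

```bash
python3 -c "
from h import *
where(.143)"
```

```text
seat x,s,h [  0.4 168.9   3.8] F rail axes [ 0.01 -5.22 -2.92] w 16.2 t 19.25
```

```bash
python3 -c "
from h import *
for th in (.11,.08,.05,.02,-.01,-.04): go(168,-.5,.4,th)"
```

```text
d(m) [0.0099 0.0006 0.    ] w(deg) [-0.05 -0.03 -1.86]
d(m) [0.015  0.0017 0.    ] w(deg) [-0.05 -0.03 -3.58]
d(m) [0.0201 0.0027 0.    ] w(deg) [-0.05 -0.03 -5.3 ]
d(m) [0.0253 0.0035 0.    ] w(deg) [-0.05 -0.03 -7.02]
d(m) [0.0304 0.0042 0.    ] w(deg) [-0.05 -0.03 -8.74]
d(m) [0.0356 0.0047 0.0001] w(deg) [ -0.05  -0.03 -10.46]
```

apply_moves:
  moves:
    - {"wx": 0,"wy": 0,"wz": -0.9,"dx": 0.005,"dy": 0,"dz": 0,"gripper": 0.01}
    - {"wx": 0,"wy": 0,"wz": -1.9,"dx": 0.01,"dy": 0.0005,"dz": 0,"gripper": 0.01}
    - {"wx": 0,"wy": 0,"wz": -2.7,"dx": 0.0125,"dy": 0.001,"dz": 0,"gripper": 0.01}
    - {"wx": 0,"wy": 0,"wz": -3.6,"dx": 0.015,"dy": 0.0016,"dz": 0,"gripper": 0.01}
    - {"wx": 0,"wy": 0,"wz": -4.4,"dx": 0.0175,"dy": 0.0021,"dz": 0,"gripper": 0.01}
    - {"wx": 0,"wy": 0,"wz": -5.3,"dx": 0.02,"dy": 0.0026,"dz": 0,"gripper": 0.01}
    - {"wx": 0,"wy": 0,"wz": -6.2,"dx": 0.0227,"dy": 0.003,"dz": 0,"gripper": 0.01}
    - {"wx": 0,"wy": 0,"wz": -7,"dx": 0.0253,"dy": 0.0034,"dz": 0,"gripper": 0.01}
    - {"wx": 0,"wy": 0,"wz": -7.9,"dx": 0.0278,"dy": 0.0037,"dz": 0,"gripper": 0.01}
    - {"wx": 0,"wy": 0,"wz": -8.7,"dx": 0.0304,"dy": 0.004,"dz": 0,"gripper": 0.01}
    - {"wx": 0,"wy": 0,"wz": -9.6,"dx": 0.033,"dy": 0.0043,"dz": 0,"gripper": 0.01}
    - {"wx": 0,"wy": 0,"wz": -10.5,"dx": 0.0356,"dy": 0.0046,"dz": 0,"gripper": 0.01}
    - {"wx": 0,"wy": 0,"wz": -10.5,"dx": 0.0356,"dy": 0.0046,"dz": 0,"gripper": 0.01}

```text
clock: 20.88
ee_pos: [614.8, 151.2, 213.8]
tool_rot: [-90.9, 87.6, -85.4]
ft_force: [1.9, -2.3, -0.2]
gripper_width: 0.17
```

```bash
python3 -c "
from h import *
where(-.04)"
```

```text
seat x,s,h [  0.4 168.1  -0.3] F rail axes [ 0.04 -2.4  -0.91] w 15.8 t 21.075
```

apply_moves:
  moves:
    - {"wx": 0,"wy": 0,"wz": 0,"dx": 0,"dy": 0,"dz": 0,"gripper": 0.05}
    - {"wx": 0,"wy": 0,"wz": 0,"dx": 0,"dy": 0,"dz": 0,"gripper": 0.05}
    - {"wx": 0,"wy": 0,"wz": 0,"dx": 0,"dy": 0,"dz": 0,"gripper": 0.05}
    - {"wx": 0,"wy": 0,"wz": 0,"dx": 0,"dy": 0,"dz": 0,"gripper": 0.05}
    - {"wx": 0,"wy": 0,"wz": 0,"dx": -0.03,"dy": 0,"dz": 0,"gripper": 0.05}
    - {"wx": 0,"wy": 0,"wz": 0,"dx": -0.08,"dy": 0,"dz": 0,"gripper": 0.05}
    - {"wx": 0,"wy": 0,"wz": 0,"dx": -0.1,"dy": 0,"dz": 0,"gripper": 0.05}
    - {"wx": 0,"wy": 0,"wz": 0,"dx": -0.1,"dy": 0,"dz": 0,"gripper": 0.05}
    - {"wx": 0,"wy": 0,"wz": 0,"dx": -0.1,"dy": 0,"dz": 0,"gripper": 0.05}

```text
clock: 22.2
ee_pos: [613.9, 154.9, 312.6]
tool_rot: [-93.1, 87.7, -87.7]
ft_force: [0.6, 0.0, -0.7]
gripper_width: 0.542
```

```bash
python3 -c "
from h import *
where(0,k=1); t=shot('top','t9');sd=shot('side','s9')
for nm,c in (('t9',t),('s9',sd)):
  for k in ('orange','red','blue'): print(nm,k,[(b[0].tolist(),b[1].round(1)) for b in blobs(c['color'],k,5) if 180<b[1][0]<340 and 115<b[1][1]<260])
delta([461-5,25.5,250],target(-0.6))
"
```

```text
seat x,s,h [ -0.3 173.7  91.1] F rail axes [-0.06 -0.44 -0.65] w 50.0 t 22.25
t9 orange [([261, 237, 17, 15, 154], array([268.9, 244. ]))]
t9 red []
t9 blue [([303, 147, 31, 19, 372], array([317.3, 155.5]))]
s9 orange [([256, 143, 4, 3, 11], array([257.6, 144.1])), ([196, 147, 4, 10, 16], array([197.4, 151.4])), ([185, 156, 4, 8, 13], array([186.7, 159.1])), ([203, 157, 2, 3, 5], array([203.6, 158.2])), ([194, 158, 4, 4, 12], array([195.2, 159.8])), ([199, 198, 20, 50, 450], array([208.3, 223. ])), ([201, 240, 4, 5, 6], array([202.5, 242. ]))]
s9 red [([247, 118, 9, 7, 55], array([250.9, 121.2])), ([255, 132, 17, 37, 285], array([262.1, 148.4]))]
s9 blue [([177, 143, 34, 29, 505], array([194.1, 157.8])), ([297, 182, 26, 43, 586], array([308.4, 204.9])), ([299, 224, 6, 7, 13], array([301.3, 227.7]))]
d(m) [ 0.0675 -0.1111 -0.1693] w(deg) [ 6.09 -0.04  2.35]
```

apply_moves:
  moves:
    - {"wx": 6.1,"wy": 0,"wz": 2.35,"dx": 0.0,"dy": -0.04,"dz": -0.06,"gripper": 0.05}
    - {"wx": 6.1,"wy": 0,"wz": 2.35,"dx": 0.03,"dy": -0.08,"dz": -0.11,"gripper": 0.05}
    - {"wx": 6.1,"wy": 0,"wz": 2.35,"dx": 0.0675,"dy": -0.111,"dz": -0.169,"gripper": 0.05}
    - {"wx": 6.1,"wy": 0,"wz": 2.35,"dx": 0.0675,"dy": -0.111,"dz": -0.169,"gripper": 0.05}
    - {"wx": 6.1,"wy": 0,"wz": 2.35,"dx": 0.0675,"dy": -0.111,"dz": -0.169,"gripper": 0.05}
    - {"wx": 6.1,"wy": 0,"wz": 2.35,"dx": 0.0675,"dy": -0.111,"dz": -0.169,"gripper": 0.05}

```text
clock: 23.1
ee_pos: [458.2, 26.1, 251.5]
tool_rot: [19.2, 89.8, 18.5]
ft_force: [0.7, 0.7, 0.2]
gripper_width: 0.545
```

Run:
```python
from h import *
c=shot("wrist","w10"); s=env.read_state(); print(s["ee_pos"],rotm(s).as_matrix()[:2].round(3),s["clock"])
uv=proj(c,[[461,25.5,140]])[0]; print(uv); u,v=uv.astype(int)
print("origin",v-45,u-60); g=cv2.resize(c["color"][v-45:v+55,u-60:u+60],None,fx=4,fy=4,interpolation=2)
t=shot("top","t10"); sd=shot("side","s10")
k=cv2.resize(sd["color"][115:250,185:345],(480,405),interpolation=2)
o=np.zeros((810-405+0,480,3),np.uint8)
a=np.zeros((405,800,3),np.uint8); a[:,320:]=k; a[:267,:320]=cv2.resize(g,(320,267)); 
cv2.imwrite("pics/m10.png",a)
h=cv2.cvtColor(c["color"],cv2.COLOR_BGR2HSV); 
for b in blobs(c["color"],"green",60,100,40):
    print(b[0],b[1].round(1),cv2.minAreaRect(plane(c,np.argwhere(b[2])[:,::-1],106)[:,:2].astype(np.float32)))
a=[b[1] for b in blobs(t['color'],'orange',10) if 185<b[1][0]<205 and 150<b[1][1]<190]; print(a)
```

```text
[458.45585148  26.32841152 251.64083665] [[ 0.003  0.01   1.   ]
 [ 0.001  1.    -0.01 ]] 23.15
[259.60267054 197.52758517]
origin 152 199
[ 240  161   37   57 1670] [257.4 189.7] ((459.1676025390625, 24.151681900024414), (61.30662155151367, 37.367103576660156), 87.61752319335938)
[461 261  33  31 680] [476.  277.6] ((725.2849731445312, -88.14491271972656), (40.28206253051758, 41.96291732788086), 5.620424270629883)
[array([194.89473684, 170.86842105])]
```

View pics/m10.png

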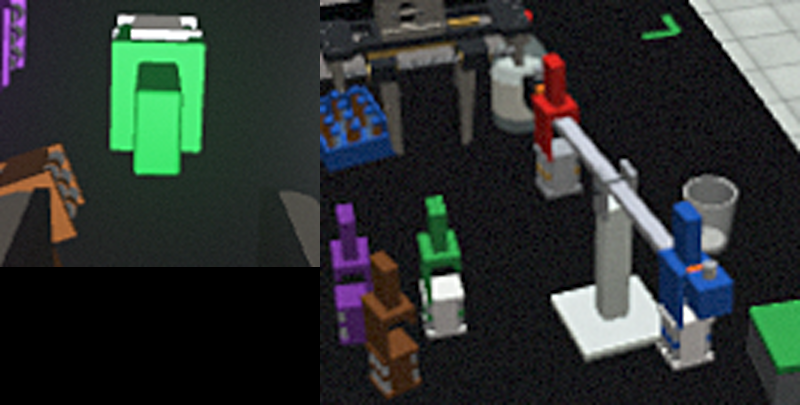

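Run:
```python
from h import *
c=load("w10"); f=lambda u,v:(199+u/2.667-.4,152+v/2.667-.4)
P=plane(c,[f(135,91),f(181,91),f(133,174),f(180,174)],156); print(P.round(1),P.mean(0))
Q=plane(c,[f(112,43),f(205,43),f(111,151),f(202,152)],106); print(Q.round(1),Q.mean(0))
for E in (P,Q): e=(E[0]+E[1]-E[2]-E[3])[:2]; print("yaw",np.degrees(np.arctan2(-e[0],e[1])))
p=(P.mean(0)+Q.mean(0))/2; delta([p[0],p[1],137.2],target(-1))
# rail tilt from blue top-of-tab: side view top row and left bumper across tilts
for n,th in (("top0",0),("t5",.143),("t10",None)):
    a=[b[1] for b in blobs(load(n)['color'],'orange',10) if 185<b[1][0]<205 and 150<b[1][1]<190]; print(n,th,a)
for th in (0,.143,-.09,-.1,-.11,-.12):
    C=np.array([[1,0,0],[0,np.cos(th),-np.sin(th)],[0,np.sin(th),np.cos(th)]]); print(th,proj(load("t10"),PIV+A0@C@np.array([0,192,16.])).round(2))
```

```text
[[451.8  40.9 156. ]
 [466.9  40.8 156. ]
 [450.6  12.  156. ]
 [466.6  11.8 156. ]] [458.97631918  26.37315424 156.        ]
[[441.8  48.3 106. ]
 [478.1  47.9 106. ]
 [440.3   4.  106. ]
 [477.2   3.2 106. ]] [459.36979027  25.85566968 106.        ]
yaw -1.5043998190632744
yaw -1.5289358338078307
d(m) [ 0.1143 -0.0004  0.0006] w(deg) [ 0.42  0.15 -0.05]
top0 0 [array([194.6097561 , 169.17073171])]
t5 0.143 [array([194.7804878, 166.7804878])]
t10 None [array([194.89473684, 170.86842105])]
0 [[195.13 169.77]]
0.143 [[195.27 167.53]]
-0.09 [[195.7  171.09]]
-0.1 [[195.79 171.23]]
-0.11 [[195.89 171.37]]
-0.12 [[196.   171.51]]
```

apply_moves:
  moves:
    - {"wx": 0.7,"wy": 0,"wz": 0,"dx": 0.04,"dy": 0,"dz": 0.0005,"gripper": 0.05}
    - {"wx": 0.7,"wy": 0,"wz": 0,"dx": 0.09,"dy": 0,"dz": 0.0005,"gripper": 0.05}
    - {"wx": 0.7,"wy": 0,"wz": 0,"dx": 0.1143,"dy": 0,"dz": 0.0005,"gripper": 0.05}
    - {"wx": 0.7,"wy": 0,"wz": 0,"dx": 0.1143,"dy": 0,"dz": 0.0005,"gripper": 0.05}
    - {"wx": 0.7,"wy": 0,"wz": 0,"dx": 0.1143,"dy": 0,"dz": 0.0005,"gripper": 0.01}
    - {"wx": 0.7,"wy": 0,"wz": 0,"dx": 0.1143,"dy": 0,"dz": 0.0005,"gripper": 0.01}
    - {"wx": 0.7,"wy": 0,"wz": 0,"dx": 0.1143,"dy": 0,"dz": 0.0005,"gripper": 0.01}
    - {"wx": 0.7,"wy": 0,"wz": 0,"dx": 0.1143,"dy": 0,"dz": 0.0005,"gripper": 0.01}
  grip_force: 40

```text
clock: 24.25
ee_pos: [458.2, 25.9, 137.4]
tool_rot: [14.3, 89.8, 13.0]
ft_force: [-1.0, 0.4, 4.5]
gripper_width: 0.172
```

Run:
```python
from h import *
s=env.read_state(); print(s["ee_pos"],s["gripper_width"]*91.9)
th=-.115; go(-75,22,-65,th)
```

```text
[458.20719805  25.88419726 137.41116939] 15.849163342934625
d(m) [-0.1137 -0.1138  0.1173] w(deg) [-6.85 -0.23 -6.61]
```

apply_moves:
  moves:
    - {"wx": 0,"wy": 0,"wz": 0,"dx": -0.03,"dy": 0,"dz": 0,"gripper": 0.01}
    - {"wx": 0,"wy": 0,"wz": 0,"dx": -0.08,"dy": 0,"dz": 0,"gripper": 0.01}
    - {"wx": 0,"wy": 0,"wz": 0,"dx": -0.114,"dy": 0,"dz": 0.03,"gripper": 0.01}
    - {"wx": -2,"wy": 0,"wz": -2,"dx": -0.114,"dy": -0.03,"dz": 0.07,"gripper": 0.01}
    - {"wx": -5,"wy": -0.1,"wz": -5,"dx": -0.114,"dy": -0.07,"dz": 0.1,"gripper": 0.01}
    - {"wx": -6.85,"wy": -0.2,"wz": -6.6,"dx": -0.114,"dy": -0.114,"dz": 0.117,"gripper": 0.01}
    - {"wx": -6.85,"wy": -0.2,"wz": -6.6,"dx": -0.114,"dy": -0.114,"dz": 0.117,"gripper": 0.01}
    - {"wx": -6.85,"wy": -0.2,"wz": -6.6,"dx": -0.114,"dy": -0.114,"dz": 0.117,"gripper": 0.01}
    - {"wx": -6.85,"wy": -0.2,"wz": -6.6,"dx": -0.114,"dy": -0.114,"dz": 0.117,"gripper": 0.01}

```text
clock: 25.38
ee_pos: [571.4, -90.0, 250.9]
tool_rot: [-91.0, 83.5, -85.5]
ft_force: [0.3, -0.1, -1.5]
gripper_width: 0.173
```

Run:
```python
from h import *
th=-.115; where(th); c=shot("wrist","w11")
g=cv2.cvtColor(c["color"],cv2.COLOR_BGR2GRAY).astype(int)
C=np.array([[1,0,0],[0,np.cos(th),-np.sin(th)],[0,np.sin(th),np.cos(th)]])
for s in (-100,-90,-80,-60,-45,-30):
    q=proj(c,[PIV+A0@C@np.array([e,s,5.]) for e in (-8,8)]); v=int(q[0,1]); i=np.where(g[v,int(q[0,0])-12:int(q[1,0])+13]>150)[0]+int(q[0,0])-12
    print(s,q.round(1).tolist(),(i.min()-.5,i.max()+.5) if len(i) else None)
go(-75,22,0,th)
sd=shot("side","s11"); cv2.imwrite("pics/s11c.png",cv2.resize(sd["color"][120:250,190:350],None,fx=4,fy=4,interpolation=2))
```

```text
seat x,s,h [-65.7 -74.6  21.8] F rail axes [ 0.27 -0.05 -1.47] w 15.7 t 25.575
-100 [[328.4, 243.5], [347.9, 243.4]] (np.float64(327.5), np.float64(347.5))
-90 [[329.3, 232.1], [349.0, 232.0]] (np.float64(328.5), np.float64(348.5))
-80 [[330.2, 220.3], [350.2, 220.3]] (np.float64(329.5), np.float64(349.5))
-60 [[332.0, 196.0], [352.5, 196.0]] (np.float64(331.5), np.float64(352.5))
-45 [[333.4, 176.9], [354.2, 177.0]] (np.float64(333.5), np.float64(354.5))
-30 [[334.8, 157.2], [356.0, 157.4]] (np.float64(334.5), np.float64(356.5))
d(m) [-0.0004 -0.0004  0.0657] w(deg) [ 0.04 -0.09 -0.02]
```

apply_moves:
  moves:
    - {"wx": 0,"wy": 0,"wz": 0,"dx": 0,"dy": 0,"dz": 0.02,"gripper": 0.01}
    - {"wx": 0,"wy": 0,"wz": 0,"dx": 0,"dy": 0,"dz": 0.04,"gripper": 0.01}
    - {"wx": 0,"wy": 0,"wz": 0,"dx": 0,"dy": 0,"dz": 0.0655,"gripper": 0.01}
    - {"wx": 0,"wy": 0,"wz": 0,"dx": 0,"dy": 0,"dz": 0.0655,"gripper": 0.01}
    - {"wx": 0,"wy": 0,"wz": 0,"dx": 0,"dy": 0,"dz": 0.0655,"gripper": 0.01}
    - {"wx": 0,"wy": 0,"wz": 0,"dx": 0.009,"dy": 0,"dz": 0.0655,"gripper": 0.01}
    - {"wx": 0,"wy": 0,"wz": 0,"dx": 0.018,"dy": -0.01,"dz": 0.0655,"gripper": 0.01}
    - {"wx": 0,"wy": 0,"wz": 0,"dx": 0.018,"dy": -0.022,"dz": 0.0655,"gripper": 0.01}
    - {"wx": 0,"wy": 0,"wz": 0,"dx": 0.018,"dy": -0.032,"dz": 0.0655,"gripper": 0.01}
    - {"wx": 0,"wy": 0,"wz": 0,"dx": 0.018,"dy": -0.038,"dz": 0.0655,"gripper": 0.01}
    - {"wx": 0,"wy": 0,"wz": 0,"dx": 0.018,"dy": -0.038,"dz": 0.0655,"gripper": 0.01}
    - {"wx": 0,"wy": 0,"wz": 0,"dx": 0.018,"dy": -0.038,"dz": 0.0655,"gripper": 0.01}

```text
clock: 27.18
ee_pos: [640.9, -124.0, 237.3]
tool_rot: [-90.9, 83.4, -85.3]
ft_force: [-0.4, 0.3, -1.8]
gripper_width: 0.169
```

```bash
python3 -c "
from h import *
where(-.115)"
```

```text
seat x,s,h [-1.000e-01 -1.128e+02  3.400e+00] F rail axes [ 0.04 -0.08 -1.58] w 15.8 t 27.375
```

apply_moves:
  moves:
    - {"wx": 0,"wy": 0,"wz": 0,"dx": 0,"dy": -0.002,"dz": 0,"gripper": 0.01}
    - {"wx": 0,"wy": 0,"wz": 0,"dx": 0,"dy": -0.004,"dz": 0,"gripper": 0.01}
    - {"wx": 0,"wy": 0,"wz": 0,"dx": 0,"dy": -0.0055,"dz": 0,"gripper": 0.01}
    - {"wx": 0,"wy": 0,"wz": 0,"dx": 0,"dy": -0.0055,"dz": 0,"gripper": 0.01}

```text
clock: 27.88
ee_pos: [641.5, -129.7, 237.9]
tool_rot: [-90.9, 83.4, -85.4]
ft_force: [0.2, -0.3, -2.2]
gripper_width: 0.169
```

```bash
python3 -c "
from h import *
where(-.115)"
```

```text
seat x,s,h [  -0.2 -118.5    3.4] F rail axes [-0.38  0.04 -1.34] w 15.9 t 28.075
```

apply_moves:
  moves:
    - {"wx": 0,"wy": 0,"wz": 0,"dx": 0,"dy": -0.0015,"dz": 0,"gripper": 0.01}
    - {"wx": 0,"wy": 0,"wz": 0,"dx": 0,"dy": -0.003,"dz": 0,"gripper": 0.01}
    - {"wx": 0,"wy": 0,"wz": 0,"dx": 0,"dy": -0.003,"dz": 0,"gripper": 0.01}

```text
clock: 28.45
ee_pos: [641.8, -132.3, 238.2]
tool_rot: [-90.8, 83.5, -85.3]
ft_force: [0.1, 2.7, -2.8]
gripper_width: 0.169
```

```bash
python3 -c "
from h import *
where(-.115)"
```

```text
seat x,s,h [-1.000e-01 -1.213e+02  3.400e+00] F rail axes [ 0.89  2.84 -1.23] w 15.9 t 28.65
```

apply_moves:
  moves:
    - {"wx": 0,"wy": 0,"wz": 0,"dx": 0,"dy": -0.0008,"dz": 0,"gripper": 0.01}
    - {"wx": 0,"wy": 0,"wz": 0,"dx": 0,"dy": -0.0008,"dz": 0,"gripper": 0.01}
    - {"wx": 0,"wy": 0,"wz": 0,"dx": 0,"dy": -0.0008,"dz": 0,"gripper": 0.01}

```text
clock: 29.02
ee_pos: [641.8, -133.0, 238.2]
tool_rot: [-90.9, 83.5, -85.4]
ft_force: [0.5, 5.3, -2.3]
gripper_width: 0.172
```

```bash
python3 -c "
from h import *
where(-.115)
for th in (-.09,-.06,-.03,-.01): go(-121.3,-.5,0,th)"
```

```text
seat x,s,h [-1.00e-01 -1.22e+02  3.40e+00] F rail axes [ 0.78  5.25 -1.82] w 15.7 t 29.225
d(m) [ 0.0069 -0.0004  0.0001] w(deg) [ 0.02 -0.1   1.38]
d(m) [ 0.0106 -0.0017  0.0001] w(deg) [ 0.01 -0.1   3.1 ]
d(m) [ 0.0143 -0.0028  0.0001] w(deg) [ 0.01 -0.1   4.82]
d(m) [ 0.0168 -0.0035  0.0001] w(deg) [ 0.01 -0.1   5.96]
```

apply_moves:
  moves:
    - {"wx": 0,"wy": 0,"wz": 0.7,"dx": 0.0035,"dy": 0,"dz": 0,"gripper": 0.01}
    - {"wx": 0,"wy": 0,"wz": 1.4,"dx": 0.007,"dy": 0,"dz": 0,"gripper": 0.01}
    - {"wx": 0,"wy": 0,"wz": 2.2,"dx": 0.0088,"dy": -0.0007,"dz": 0,"gripper": 0.01}
    - {"wx": 0,"wy": 0,"wz": 3.1,"dx": 0.0106,"dy": -0.0014,"dz": 0,"gripper": 0.01}
    - {"wx": 0,"wy": 0,"wz": 4,"dx": 0.0125,"dy": -0.0019,"dz": 0,"gripper": 0.01}
    - {"wx": 0,"wy": 0,"wz": 4.8,"dx": 0.0143,"dy": -0.0025,"dz": 0,"gripper": 0.01}
    - {"wx": 0,"wy": 0,"wz": 6,"dx": 0.0168,"dy": -0.0032,"dz": 0,"gripper": 0.01}
    - {"wx": 0,"wy": 0,"wz": 6,"dx": 0.0168,"dy": -0.0032,"dz": 0,"gripper": 0.01}
    - {"wx": 0,"wy": 0,"wz": 6,"dx": 0.0168,"dy": -0.0032,"dz": 0,"gripper": 0.01}

```text
clock: 30.35
ee_pos: [642.2, -138.5, 221.9]
tool_rot: [-102.1, 89.4, -96.6]
ft_force: [-0.6, 2.6, -0.2]
gripper_width: 0.171
```

```bash
python3 -c "
from h import *
where(-.01)"
```

```text
seat x,s,h [  -0.2 -121.5   -0.4] F rail axes [ 0.03  1.85 -0.56] w 15.7 t 30.55
```

Resting lightly; release, then go straight up and settle.

apply_moves:
  moves:
    - {"wx": 0,"wy": 0,"wz": 0,"dx": 0,"dy": 0,"dz": 0,"gripper": 0.05}
    - {"wx": 0,"wy": 0,"wz": 0,"dx": 0,"dy": 0,"dz": 0,"gripper": 0.05}
    - {"wx": 0,"wy": 0,"wz": 0,"dx": 0,"dy": 0,"dz": 0,"gripper": 0.05}
    - {"wx": 0,"wy": 0,"wz": 0,"dx": 0,"dy": 0,"dz": 0,"gripper": 0.05}
    - {"wx": 0,"wy": 0,"wz": 0,"dx": -0.03,"dy": 0,"dz": 0,"gripper": 0.05}
    - {"wx": 0,"wy": 0,"wz": 0,"dx": -0.08,"dy": 0,"dz": 0,"gripper": 0.05}
    - {"wx": 0,"wy": 0,"wz": 0,"dx": -0.13,"dy": 0,"dz": 0,"gripper": 0.05}
    - {"wx": 0,"wy": 0,"wz": 0,"dx": -0.18,"dy": 0,"dz": 0,"gripper": 0.05}
    - {"wx": 0,"wy": 0,"wz": 0,"dx": -0.18,"dy": 0.06,"dz": -0.06,"gripper": 0.05}
    - {"wx": 0,"wy": 0,"wz": 0,"dx": -0.18,"dy": 0.06,"dz": -0.12,"gripper": 0.05}
    - {"wx": 0,"wy": 0,"wz": 0,"dx": -0.18,"dy": 0.06,"dz": -0.18,"gripper": 0.05}
    - {"wx": 0,"wy": 0,"wz": 0,"dx": -0.18,"dy": 0.06,"dz": -0.24,"gripper": 0.05}
    - {"wx": 0,"wy": 0,"wz": 0,"dx": -0.18,"dy": 0.06,"dz": -0.24,"gripper": 0.05}
    - {"wx": 0,"wy": 0,"wz": 0,"dx": -0.18,"dy": 0.06,"dz": -0.24,"gripper": 0.05}
    - {"wx": 0,"wy": 0,"wz": 0,"dx": -0.18,"dy": 0.06,"dz": -0.24,"gripper": 0.05}
    - {"wx": 0,"wy": 0,"wz": 0,"dx": -0.18,"dy": 0.06,"dz": -0.24,"gripper": 0.05}

```text
clock: 32.55
ee_pos: [398.8, -100.0, 401.4]
tool_rot: [-105.0, 89.4, -99.5]
ft_force: [0.3, 0.2, -0.0]
gripper_width: 0.543
```

Run:
```python
from h import *
sd=shot("side","s12"); t=shot("top","t12")
a=cv2.resize(sd["color"][110:250,200:340],(560,560),interpolation=2); b=cv2.resize(t["color"][135:195,175:345],(560,198),interpolation=2)
cv2.imwrite("pics/m12.png",np.vstack([a[:400+0],b]) if 0 else np.hstack([cv2.resize(a,(400,400)),np.vstack([cv2.resize(b,(400,141)),np.zeros((259,400,3),np.uint8)])]))
for nm,c in (("t",t),("s",sd)):
  for k in ("red","blue","green","orange"): print(nm,k,[(x[0].tolist(),x[1].round(1)) for x in blobs(c["color"],k,15) if 185<x[1][0]<345 and 115<x[1][1]<235])
# predicted tab tops at level rail
for n,s in (("red",168),("green",-121.2),("blue",-165.2)):
    P=PIV+A0@np.array([0,s,5+60]); print(n,"tab top px top/side",proj(t,P).round(1),proj(sd,P).round(1))
```

```text
t red [([195, 161, 18, 18, 256], array([203.7, 168.9]))]
t blue [([305, 148, 29, 19, 357], array([317.9, 157. ]))]
t green [([281, 120, 30, 21, 566], array([295.7, 129.8])), ([289, 151, 16, 17, 202], array([297.4, 159. ]))]
t orange [([193, 164, 5, 11, 39], array([194.5, 169.3]))]
s red [([247, 118, 9, 7, 58], array([251.1, 121.1])), ([255, 128, 17, 36, 301], array([262.1, 144.2]))]
s blue [([177, 143, 34, 30, 496], array([194.2, 158.1])), ([298, 188, 25, 41, 550], array([308.4, 210.4]))]
s green [([292, 119, 14, 9, 53], array([299.4, 124.3])), ([291, 179, 15, 38, 278], array([297.4, 195. ])), ([328, 215, 30, 25, 494], array([342.1, 226.6]))]
s orange [([196, 147, 4, 10, 15], array([197.3, 151.5])), ([185, 154, 4, 10, 16], array([186.4, 158.4])), ([199, 199, 20, 49, 466], array([208.2, 222.9]))]
red tab top px top/side [[201.  165.1]] [[262.7 131.2]]
green tab top px top/side [[299.  154.6]] [[301.4 181.8]]
blue tab top px top/side [[314. 153.]] [[308.4 191.1]]
```

View pics/m12.png

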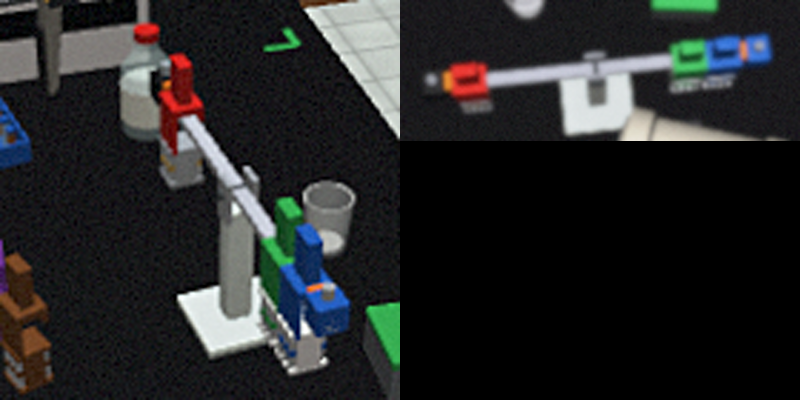

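All three hang side by side. The left bumper is back at its level position: (194.5, 169.3) against (194.6, 169.2) at the start.

```bash
python3 -c "
from h import *
print(env.read_state()['ft_force'].round(1)); print(env.finish_job())"
```

```text
[ 0.2 -0.  -0.3]
the job is handed in; nothing more can be done
None
```

I hung blue on the right arm, red on the left, then green on the right inboard of blue, one at a time, and handed the job in at about 33 s of the 72 s allowed. The hand-in gives no verdict.

- **Presses:** I slid each carrier outward until the wrist sensor felt contact, about 4.4 N for blue, 4.9 N for red and 5.1 N for green. Their seats were then about 166 mm (right), 169 mm (left) and 122 mm (right) from the pivot. I lowered each onto the rail and let go only once it was partly resting there.
- **Rail tilt:** I measured about +0.14 rad after blue, and about −0.115 rad after red. I saw nothing near the 0.20 rad limit, but I read the tilt only in still pictures, so I did not observe any swing between them.
- **Final pictures:** All three hang side by side. The left bumper is within 0.2 px of where it sat with the rail level, so the tilt is under about 0.02 rad. The gripper is clear of everything.

I did not measure blue's or green's seat position again after the last release. Their spacing, about 44 mm centre to centre, is inferred from where they touched. I did not measure the bystanders; the arm touched none of them that I could tell.

One check was off: the first move call was refused for leaving out zero fields, and nothing moved. The other measurements agreed to within 1 or 2 mm.

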